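# Set out the inks behind their swatches

## Task

Set out the inks for the next run: stand the rose, cobalt and black tins on the grey ink board, each centred in the ring directly behind the swatch tile of its own colour. Then stand the empty mixing cup upright, centred on the lid of whichever tin is in the middle of the row. Leave the white tin and the tally counter where they are.

Things in the scene. Friction and masses are not known exactly. Their poses are not given: they have to be found in the camera images.
- ink_board: fixed flat grey board, 160 (x) x 330 (y) x 4 mm; origin at the centre of its underside, x axis pointing away from the robot (behind), y left along the row. White-outlined rings, 78 mm across, no height, centred at x = 25, y = -105, 0, 105 mm; tiles fixed at x = -55 mm, same y, any order. A fixed clamp jig, red handle up to 165 mm high, stands near x = 0.61, y = 0.10 m: pass over it
- swatch_rose: swatch tile fixed to the board, white edge with a rose-red field, 32 x 58 x 3 mm; origin at the centre of its underside (on the board's top, 4 mm above the table); axes parallel to the board's. The centre of its ring lies 80 mm behind it (tile x = +80 mm, y = 0)
- swatch_cobalt: the same kind of tile with a blue field; its ring too is 80 mm behind it (tile x = +80 mm, y = 0)
- swatch_black: the same kind of tile with a black field; its ring too is 80 mm behind it (tile x = +80 mm, y = 0)
- rose_tin_center (a point): loose ink tin with rose-red label band and a rose-red round sticker (42 mm) on its flat grey lid, 66 mm diameter, 72 mm high, about 0.26 kg, standing upright. The point given is on its axis, half-way up; z along the axis, upwards. 
- cobalt_tin_center (a point): loose ink tin with blue label band and a blue round sticker (42 mm) on its flat grey lid, 66 mm diameter, 72 mm high, about 0.26 kg, standing upright. The point given is on its axis, half-way up; z along the axis, upwards. 
- black_tin_center (a point): smaller loose ink tin with black label band and a black round sticker (42 mm) on its flat grey lid, 60 mm diameter, 55 mm high, about 0.26 kg, standing upright. The point given is on its axis, half-way up; z along the axis, upwards. 
- mixing_cup_center (a point): loose empty cream mixing cup, open at the top, 62 mm high, 62 mm outer diameter at the rim tapering to 47 mm at the foot, 0.04 kg, standing upright. The point given is on its axis, half-way up; z along the axis, upwards. 
- white_tin_center (a point): bystander: the tallest tin, with a plain white label and a white sticker on its lid, 68 mm diameter, 85 mm high; stands among the others and is to be left alone. The point given is on its axis, half-way up; z along the axis, upwards. 
- counter: bystander: small round light-grey hand tally counter, 52 x 46 x 21 mm, lying at the left; to be left alone. Origin at the centre of its underside
Not all that is in view belongs to the job. Leave any yellow look-alike of the swatch_black alone.

How it is judged (in metres and radians):
At the end, for the whole second after the job is handed in: Each coloured tin stands upright on the board, within 12 mm along each board axis of the point 80 mm behind its tile; the cup stands upright on the middle tin, within 15 mm of its axis (tilts under 0.1 rad); all released and at rest; white tin and counter moved under 20 mm (x of rose_tin_center in the frame of swatch_rose between 0.068 and 0.092 m and y of rose_tin_center in the frame of swatch_rose between -0.012 and 0.012 m and z of rose_tin_center in the frame of swatch_rose between 0.032 and 0.04 m and angle between each of rose_tin_center, cobalt_tin_center, black_tin_center, mixing_cup_center's own z axis and vertical below 0.1 rad and x of cobalt_tin_center in the frame of swatch_cobalt between 0.068 and 0.092 m and y of cobalt_tin_center in the frame of swatch_cobalt between -0.012 and 0.012 m and z of cobalt_tin_center in the frame of swatch_cobalt between 0.032 and 0.04 m and x of black_tin_center in the frame of swatch_black between 0.068 and 0.092 m and y of black_tin_center in the frame of swatch_black between -0.012 and 0.012 m and z of black_tin_center in the frame of swatch_black between 0.0235 and 0.0315 m and ((horizontal distance between swatch_rose and ink_board below 0.08 m and horizontal distance between mixing_cup_center and rose_tin_center below 0.015 m and z of mixing_cup_center in the frame of rose_tin_center between 0.061 and 0.073 m) or (horizontal distance between swatch_cobalt and ink_board below 0.08 m and horizontal distance between mixing_cup_center and cobalt_tin_center below 0.015 m and z of mixing_cup_center in the frame of cobalt_tin_center between 0.061 and 0.073 m) or (horizontal distance between swatch_black and ink_board below 0.08 m and horizontal distance between mixing_cup_center and black_tin_center below 0.015 m and z of mixing_cup_center in the frame of black_tin_center between 0.0525 and 0.0645 m)) and linear speed of each of rose_tin, cobalt_tin, black_tin, mixing_cup below 0.01 m/s); the robot touches nothing.
It fails at once if the white tin was moved or knocked over (distance of white_tin_center from where it was at the start of the episode above 0.02 m).
It fails at once if the tally counter was moved (distance of counter from where it was at the start of the episode above 0.02 m).
It also fails if it takes over 120 s, if anything falls off the work surface, if the arm or the gripper's body presses on something with over 40 N, if the wrist force passes 120 N, or if a joint passes its speed limit or range.

## Robot

A 6-joint arm with a two-finger parallel gripper is mounted at the origin on a cart in front of the work surface, level with it; the furniture and walls round the work are solid. World frame = base frame: x ahead of the robot, y to its left, z up, the work surface at z = 0. Lengths are in m, angles in degrees, forces in N, time in s.
With the tool pointing down it reaches from about 0.35 to 0.875 m from the base axis. Payload 4.2 kg.
Tool frame: the origin (TCP) lies on the centre line of the jaws, within the pads' length; the fingertips stand 8 mm ahead of it and the grasp point (between the pads) lies 11 mm behind it; z points along the fingers, y is the direction in which the jaws open and shut (so a half turn about z gives the same grasp; the last joint's range is limited). The gripper opens to 87 mm and grips with 3 to 60 N. Pads are 19 mm wide; open, the fingers measure 117 mm over their backs; the gripper's body (75 mm by 190 mm) begins 51 mm behind the grasp point.
Start: joints at [89.817, 22.042, 0.453, 0, -68.411, -14.817], TCP at [0.162, 0.604, 0.231] pointing down, gripper open.
Joint ranges: [-179.83, 179.83], [-69.29, 118.12], [-61.27, 80.66], [-181.25, 117.63], [-171.15, -9.14], [-177.46, 177.46]. Speed limits (degrees/s): [159.86, 159.86, 180, 180, 180, 180].

## Interface

Orientations are given as a 3x3 rotation matrix whose columns are the frame's x, y, z axes.
In Python, from station import sense, capture, finish_job, recognise gives the robot as it stands.
- The arm moves only by the tool apply_moves, never from a script. Its argument "plan" is a list that holds one entry, the list of rows, each a list of 7 numbers: the opening in per cent of the stroke, from 0 (shut) to 100 (fully open), then the shift along the world's x, y, z in units of 25 mm (1.0 is 25 mm), then the turn, a rotation vector about the world's x, y, z in rad. A call has 1 to 12 rows; each row shifts and turns the pose as measured when the row begins; what a row does not reach is not made up. A row lasts 1/12 s, in which the tool goes at most 41.7 mm and 7.16 degrees, less where a joint would pass 70% of its speed; a pose out of reach is approached as far as the arm can. A call is refused whole if a number of a shift passes 1 or a number of a turn 0.125, either way. A call with a gripper value outside its range is refused whole. The fingers move at their own pace and stop on an object; the grip force is fixed at half the most. Time passes only in rows, so rows that do not move let the fingers close. It gives the time, the measured TCP pose, the force and the opening at its end, in the units of the state.
- sense(): the state, without advancing time (a new reading comes with each control period).
- capture(name): name is "scene" or "top"; returns a dict with "pixels" (384x512x3 uint8, red, green, blue), "depth" (384x512 float32, m along the optical axis (not along the pixel's ray), 0 where there is no reading), "mtx" (3x3 intrinsics, pixels), "R" (3x3) and "t" (3): a world point X has camera coordinates R X + t. Camera axes: x right, y down, z forward; pixel columns grow to the right and rows downward; lengths in m; the calibration is good to about 2 mm. A picture is of the moment at which its call begins.
- finish_job(): hands the job in, once; it reports no verdict.
Trained networks look in a picture, given as the dict that the camera call returned (one of the last four; its "shot" number tells which), for a name from the list of things; names that differ only in an ending like _2 or _b are one class to them, and where a whole thing is asked for, a point or a joint stands for the part that bears it (a point fixed in the world has none). Each returns a list of dicts, best first, with "score" (0 to 1); they miss things now and then, are a little off and sometimes report something else, mostly with a low value. They report only what shows in the picture. A call takes as long as a camera call. They do not tell look-alikes from the thing itself.
- recognise(label, picture): "at" ([x, y, z] in m, in the coordinates of the camera as it stood for that picture, good to about 4 mm: the middle of the surface that is visible of it).
The state is a dict: "time_s": time; "joints": joint angles; "joint_velocities": joint speeds; "effort": joint torques, N m; "tcp_pos": TCP position; "ee_rot": TCP orientation; "wrist_force": force on the tool from outside, world axes, zero at the start; "moment": the same for the moment, N m; "gripper_width": opening from 0.0 (shut) to 1.0 (fully open).
Only numpy, scipy, OpenCV 4.12 (cv2) and the standard library are available. Lean on these libraries where they do the work, as an engineer would, in place of code of your own. Each camera call takes 0.05 s, during which the arm holds its last target.

## Working session

There is one attempt and no reset: what is moved stays moved. The work goes in short steps, Python scripts to look and compute and a tool call to move; the robot and the scene stay as the last step left them, time stands still between calls to the robot, and variables do not carry over. Pictures are saved under pics/ and viewed, and the job is handed in when it is done.

Besides the shell and the picture viewer there is one more tool, called as name(argument=value, ...), one argument or row to a line, values as JSON. apply_moves: Moves the arm, as the interface text tells. Its arguments: {"type":"object","properties":{"plan":{"type":"array","items":{"type":"array","items":{"type":"array","items":{"type":"number"}}}}},"required":["plan"]}

```bash
ls; mkdir -p pics; cat > h.py <<'E'
import numpy as np, cv2
from station import sense, capture, finish_job, recognise
def save(p,name,crop=None,scale=1):
    im=p["pixels"][:,:,::-1]
    if crop: r0,r1,c0,c1=crop; im=im[r0:r1,c0:c1]
    if scale!=1: im=cv2.resize(im,None,fx=scale,fy=scale,interpolation=cv2.INTER_CUBIC)
    cv2.imwrite("pics/"+name,im)
def cloud(p):
    d=p["depth"];K=p["mtx"];v,u=np.mgrid[0:d.shape[0],0:d.shape[1]]
    X=np.stack([(u-K[0,2])/K[0,0]*d,(v-K[1,2])/K[1,1]*d,d],-1)
    W=(X-np.array(p["t"]))@np.array(p["R"])   # R^T (X-t)
    W[d==0]=np.nan
    return W
def proj(p,X):
    c=np.array(p["R"])@np.array(X)+p["t"]; q=p["mtx"]@c; return q[:2]/q[2]
def c2w(p,c): return np.array(p["R"]).T@(np.array(c)-p["t"])
E
python3 - <<'E'
from h import *
s=sense()
print({k:np.round(v,3).tolist() for k,v in s.items()})
for n in("scene","top"):
    p=capture(n); save(p,n+"0.png",scale=1.5); print(n,p["R"],p["t"],p["mtx"])
    for l in ["rose_tin_center","cobalt_tin_center","black_tin_center","mixing_cup_center","white_tin_center","counter","swatch_rose","swatch_cobalt","swatch_black","ink_board"]:
        for r in recognise(l,p): 
            w=c2w(p,r["at"]); print(n,l,round(r["score"],2),w.round(3),proj(p,w).round())
E
```

```text
pics
{'time_s': 0.0, 'joints': [89.818, 22.092, 0.38, -0.03, -68.411, -14.818], 'joint_velocities': [0.068, -0.126, -0.036, 0.016, -0.035, -0.002], 'effort': [0.0, -39.067, 18.741, 4.22, 0.011, -0.0], 'tcp_pos': [0.162, 0.603, 0.229], 'ee_rot': [[0.966, -0.259, -0.001], [-0.259, -0.966, -0.002], [0.0, 0.002, -1.0]], 'wrist_force': [0.774, 1.232, 0.433], 'moment': [-0.012, -0.015, -0.006], 'gripper_width': 0.999}
scene [[-0.80332606 -0.59551329 -0.00558283]
 [-0.3165181   0.43487482 -0.84303035]
 [ 0.50446361 -0.67546118 -0.53783701]] [0.36457902 0.20856954 1.16249565] [[369.63667475   0.         256.55180505]
 [  0.         369.63667475 193.20563895]
 [  0.           0.           1.        ]]
scene white_tin_center 0.43 [0.64  0.346 0.053] [149. 227.]
scene swatch_black 0.39 [ 0.344 -0.347  0.004] [326. 180.]
top [[ 0.00714879 -0.99989361 -0.01271475]
 [-0.99689624 -0.0061293  -0.07848775]
 [ 0.07840146  0.01323638 -0.99683399]] [-0.03605674  0.49680775  1.40039084] [[467.58989656   0.         255.55950733]
 [  0.         467.58989656 190.96953359]
 [  0.           0.           1.   
[... 490 characters left out ...]
center 0.22 [0.421 0.352 0.054] [125. 215.]
top counter 0.7 [0.569 0.392 0.026] [116. 166.]
top counter 0.29 [ 0.451 -0.158  0.009] [296. 206.]
top swatch_rose 0.68 [0.42  0.35  0.054] [126. 215.]
top swatch_rose 0.45 [ 0.451 -0.157  0.007] [296. 206.]
top swatch_cobalt 0.71 [ 0.473 -0.261  0.008] [330. 199.]
top swatch_black 0.68 [ 0.446 -0.493  0.003] [406. 209.]
top swatch_black 0.67 [ 0.351 -0.347  0.001] [359. 240.]
top swatch_black 0.67 [0.451 0.011 0.074] [240. 205.]
top swatch_black 0.63 [ 0.499 -0.363  0.007] [364. 191.]
top swatch_black 0.54 [ 0.314 -0.239  0.006] [323. 252.]
top swatch_black 0.51 [0.524 0.256 0.015] [161. 182.]
top ink_board 0.91 [ 0.535 -0.246  0.004] [325. 179.]
```

View pics/scene0.png

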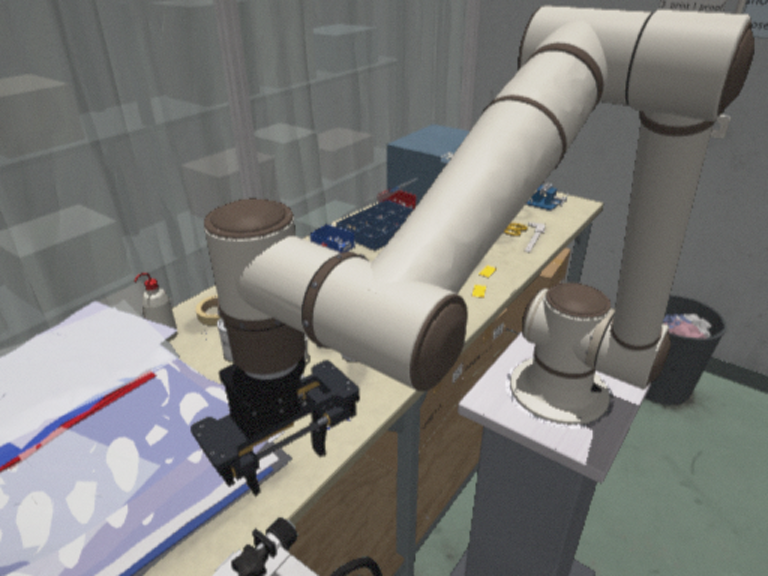

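View pics/top0.png

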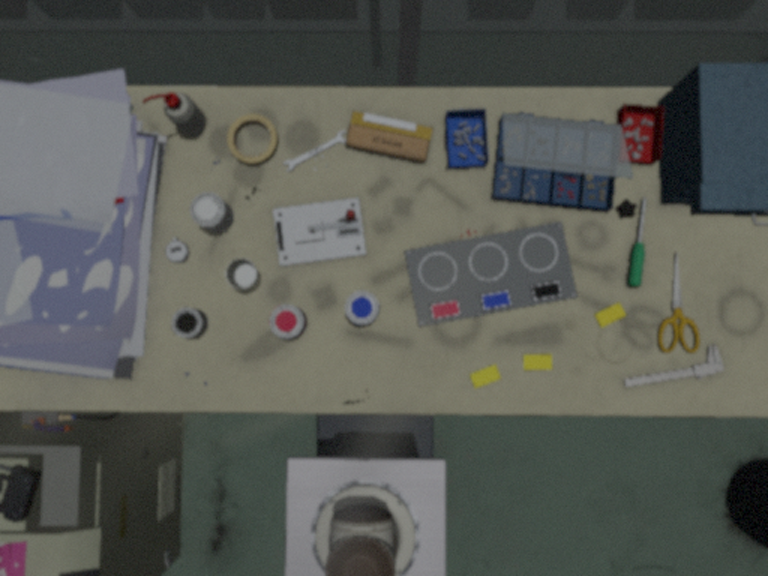

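```bash
python3 - <<'E'
from h import *
p=capture("top"); save(p,"topR.png",(150,270,260,440),4); save(p,"topL.png",(110,260,80,280),4)
np.savez("top0.npz",**{k:p[k] for k in("pixels","depth","R","t","mtx")})
E
```

```text
(no output)
```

View pics/topR.png

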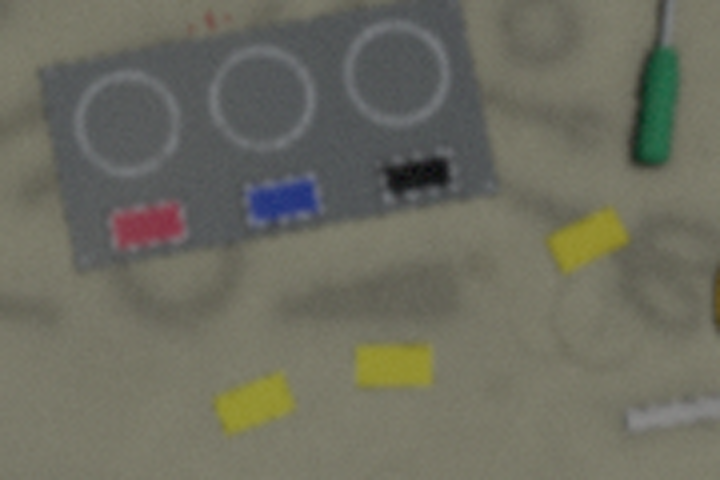

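View pics/topL.png

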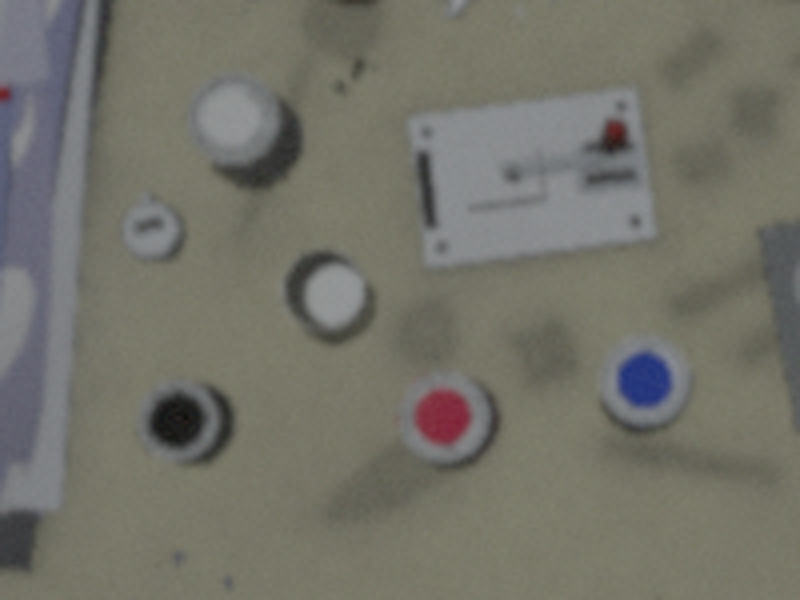

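```bash
python3 - <<'E'
from h import *
p=dict(np.load("top0.npz")); W=cloud(p); im=p["pixels"].astype(int)
hsv=cv2.cvtColor(p["pixels"],cv2.COLOR_RGB2HSV)
R,G,B=im[...,0],im[...,1],im[...,2]
print("cam",-p["R"].T@p["t"])
def blob(m,lo=8):
    n,l,st,c=cv2.connectedComponentsWithStats(m.astype(np.uint8))
    for i in range(1,n):
        if st[i,4]>=lo:
            r,cc=np.where(l==i)
            if st[i,4]<600 and 60<cc.mean()<450 and 90<r.mean()<270: print(st[i],c[i].round(1),np.nanmedian(W[l==i],0).round(4),np.nanmean(W[l==i],0).round(4))
print("red");blob((R-np.maximum(G,B))>40)
print("blue");blob((B-R>40)&(R<90))
print("black");blob(im.max(2)<45)
# lids by height
Z=W[...,2]
for nm,(lo,hi),box in [("rose",(.064,.08),(195,235,175,210)),("cobalt",(.064,.08),(185,225,222,262)),("black",(.047,.062),(195,235,105,145)),("white",(.077,.095),(115,165,115,165)),("cuprim",(.045,.07),(160,210,140,190)),("cupall",(.02,.07),(160,210,140,190))]:
    a,b,c,d=box; w=W[a:b,c:d]; m=(w[...,2]>lo)&(w[...,2]<hi); q=w[m]
    print(nm,m.sum(),q.mean(0).round(4),((q.min(0)+q.max(0))/2).round(4),(q.max(0)-q.min(0)).round(4), np.median(q[:,2]).round(4))
a,b,c,d=168,200,145,178
print((Z[a:b:2,c:d:2]*1000).round().astype(int))
# board mask
m=(Z[140:230,265:390]<.02)&(abs(R-B)[140:230,265:390]<18)&(im.max(2)[140:230,265:390]<115)
m=m.astype(np.uint8); m=cv2.morphologyEx(m,cv2.MORPH_OPEN,np.ones((3,3)));m=cv2.morphologyEx(m,cv2.MORPH_CLOSE,np.ones((9,9)))
cs,_=cv2.findContours(m,cv2.RETR_EXTERNAL,cv2.CHAIN_APPROX_NONE);cc=max(cs,key=cv2.contourArea)
pts=cc[:,0]+[265,140]
# intersect rays with z=.004
def ray(uv,z):
    uv=np.atleast_2d(uv).astype(float);K=p["mtx"]
    d=np.c_[(uv[:,0]-K[0,2])/K[0,0],(uv[:,1]-K[1,2])/K[1,1],np.ones(len(uv))]@p["R"]; o=-p["R"].T@p["t"]
    return o+d*((z-o[2])/d[:,2])[:,None]
X=ray(pts,.004)[:,:2].astype(np.float32); print("board rect",cv2.minAreaRect(X), ray(pts,.004)[:,:2].mean(0), "z med",np.median(Z[165:185,310:345]))
E
```

```text
cam [ 0.38573085 -0.05154392  1.43449206]
red
[ 78 132   4   3   8] [ 79.4 133.2] [0.66   0.4865 0.0812] [0.6595 0.4866 0.0815]
[289 202  16   9 116] [296.5 205.9] [ 0.4528 -0.1577  0.0076] [ 0.4529 -0.1579  0.0074]
[184 208  13  13 134] [190.1 213.8] [0.4244 0.1567 0.0724] [0.425  0.1571 0.0721]
blue
[298  78  25  33 544] [309.   94.3] [ 0.794  -0.1969  0.0027] [ 0.8009 -0.1966  0.006 ]
[322 195  18  10 134] [330.3 199.6] [ 0.4721 -0.2597  0.0077] [ 0.4731 -0.2608  0.0076]
[235 198  13  14 145] [240.8 204.6] [0.4518 0.0088 0.0716] [0.4527 0.0093 0.0717]
black
[357 117  36  22  94] [378.6 131.7] [ 0.6702 -0.4234  0.0225] [ 0.6803 -0.4065  0.0231]
[394 119  15  22  73] [404.8 130.8] [ 0.6818 -0.4891  0.0252] [ 0.683  -0.4853  0.0255]
[345 133  10   2  10] [349.5 133.7] [ 0.6736 -0.3188  0.0231] [ 0.6736 -0.318   0.0233]
[412 134  11  10  78] [417.  139.2] [ 0.6586 -0.5235  0.02  ] [ 0.6583 -0.5239  0.0195]
[357 190  15   8  83] [364.1 193.3] [ 0.4937 -0.3639  0.0076] [ 0.4928 -0.3639  0.0071]
[118 209  12  12 105] [123.8 214.8] [0.4206 0.356  0.0552] [0.421  0.3561 0.055 ]
rose 395 [0
[... 5941 characters left out ...]
  1
                     6                   -1                    2
                     1                    1]
 [                  -1                   -7                   -4
                    -2                   -2                    3
                     0                   -2                    2
                     3                    3                   -3
                     2                   -1                   -1
                    -2                   -1]]
board rect ((0.5196905732154846, -0.2659650444984436), (0.23313301801681519, 0.42260366678237915), 18.029756546020508) [ 0.52959173 -0.25989146] z med nan<stdin>:21: RuntimeWarning: invalid value encountered in cast
```

```bash
python3 - <<'E'
from h import *
from scipy.optimize import least_squares
p=dict(np.load("top0.npz")); W=cloud(p); Z=W[...,2]; im=p["pixels"].astype(int)
def ray(uv,z):
    uv=np.atleast_2d(uv).astype(float);K=p["mtx"]
    d=np.c_[(uv[:,0]-K[0,2])/K[0,0],(uv[:,1]-K[1,2])/K[1,1],np.ones(len(uv))]@p["R"]; o=-p["R"].T@p["t"]
    return o+d*((z-o[2])/d[:,2])[:,None]
v,u=np.mgrid[145:225,265:395]
P=ray(np.c_[u.ravel(),v.ravel()],.004)[:,:2]
g=im[145:225,265:395].sum(2).ravel()/3.
def rings(q):
    c,s=np.cos(q[2]),np.sin(q[2]);R=np.array([[c,-s],[s,c]])
    return np.array([q[:2]+R@np.array([.025,y]) for y in(.105,0,-.105)])
from scipy.optimize import minimize
bg=np.median(g)
def cost(q):
    t=0
    for c in rings(q):
        r=np.linalg.norm(P-c,axis=1); w=np.exp(-((r-.0375)/.003)**2); t-=(w*np.clip(g-bg,-10,80)).sum()/w.sum()
    return t
b=min((minimize(cost,[x,y,.2],method="Nelder-Mead",options=dict(xatol=1e-5,fatol=1e-5,initial_simplex=[[x,y,.2],[x+.01,y,.2],[x,y+.01,.2],[x,y,.23]])) for x in(.52,.53,.54) for y in (-.255,-.245)),key=lambda r:r.fun)
q=b.x; print("board",q,np.degrees(q[2]),b.fun); print("rings",rings(q).round(4))
# from tiles
T=np.array([[.4529,-.1579],[.4725,-.260],[.494,-.3635]]); c,s=np.cos(q[2]),np.sin(q[2]); print("tiles+80",(T+.08*np.array([c,s])).round(4))
ok=lambda m:W[m]
w=W[160:205,140:185].reshape(-1,3); w=w[(w[:,2]>.05)&(w[:,2]<.075)&(np.linalg.norm(w[:,:2]-[.525,.255],axis=1)<.05)]
f=least_squares(lambda a:np.linalg.norm(w[:,:2]-a[:2],axis=1)-a[2],[.525,.255,.03],loss="soft_l1",f_scale=.003); print("cup",len(w),f.x.round(4))
def hmax(x0,x1,y0,y1):
    m=(W[...,0]>x0)&(W[...,0]<x1)&(W[...,1]>y0)&(W[...,1]<y1); return np.nanpercentile(Z[m],[50,90,99.5]).round(3)
print("jig",hmax(.52,.7,-.03,.17),"paper",hmax(.35,.5,.42,.6),hmax(.5,.7,.43,.6))
j=(Z>.03)&(W[...,0]>.5)&(W[...,0]<.72)&(W[...,1]>-.04)&(W[...,1]<.18); print(W[j].min(0),W[j].max(0))
m=(Z>.02)&(W[...,1]>.40)&(W[...,1]<.6)&(W[...,0]>.3)&(W[...,0]<.55); print("near paper edge",np.nanmin(W[m][:,1]) if m.any() else None)
E
```

```text
board [ 0.72976192 -0.24847199 -0.05788453] -3.3165390571265636 -46.39299418447996
rings [[ 0.7608 -0.1451]
 [ 0.7547 -0.2499]
 [ 0.7486 -0.3547]]
tiles+80 [[ 0.5328 -0.1625]
 [ 0.5524 -0.2646]
 [ 0.5739 -0.3681]]
cup 96 [0.52   0.2485 0.0295]
jig [0.008 0.027 0.161] paper [0.07  0.083 0.104] [0.073 0.135 0.141]
[0.5886849  0.02033991 0.03000987] [0.63490518 0.17892892 0.16884227]
near paper edge 0.40001226483852165<stdin>:19: RuntimeWarning: invalid value encountered in scalar divide
```

apply_moves(
  plan=[
    [[100,0.3,-0.3,0,0,0,-0.12],[100,0.5,-0.5,0,0,0,-0.12],[100,0.6,-0.6,0,0,0,-0.12]],
  ],
)

```text
time_s: 1.4
tcp_pos: [0.1953, 0.5704, 0.2298]
ee_rot: [[0.808, -0.59, 0.0], [-0.59, -0.808, 0.001], [-0.0, -0.001, -1.0]]
wrist_force: [0.7, 0.0, -0.0]
gripper_width: 0.997
```

```bash
cat > st.py <<'E'
from h import *
import sys
s=sense(); R=np.array(s["ee_rot"])
a=np.degrees(np.arctan2(R[1,1],R[0,1])); 
print("t",round(s["time_s"],2),"tcp",np.round(s["tcp_pos"],4),"jawdeg",round(a%180,1),"tilt z",R[:,2].round(3),"j",np.round(s["joints"],0),"F",np.round(s["wrist_force"],1),"w",round(s["gripper_width"],3))
if len(sys.argv)>2:
    x,y,z=map(float,sys.argv[1:4]); d=(np.array([x,y,z])-s["tcp_pos"])/.025; print("units to go",d.round(2))
E
python3 st.py .4215 .356 .2
```

```text
t 1.4 tcp [0.1953 0.5704 0.2298] jawdeg 53.9 tilt z [ 0.     0.001 -1.   ] j [ 86.  20.  -3.   0. -67. -33.] F [ 0.7  0.  -0. ] w 0.997
units to go [ 9.05 -8.57 -1.19]
```

```bash
python3 - <<'E'
from h import *
p=dict(np.load("top0.npz")); W=cloud(p); Z=W[...,2]; im=p["pixels"].astype(int)
def ray(uv,z):
    uv=np.atleast_2d(uv).astype(float);K=p["mtx"]
    d=np.c_[(uv[:,0]-K[0,2])/K[0,0],(uv[:,1]-K[1,2])/K[1,1],np.ones(len(uv))]@p["R"]; o=-p["R"].T@p["t"]
    return o+d*((z-o[2])/d[:,2])[:,None]
v,u=np.mgrid[145:225,265:395]
P=ray(np.c_[u.ravel(),v.ravel()],.004)[:,:2]
g=im[145:225,265:395].sum(2).ravel()/3.
def rings(q):
    c,s=np.cos(q[2]),np.sin(q[2]);R=np.array([[c,-s],[s,c]])
    return np.array([q[:2]+R@np.array([.025,y]) for y in(.105,0,-.105)])
from scipy.optimize import minimize
def cost(q):
    t=0
    for c in rings(q):
        r=np.linalg.norm(P-c,axis=1); w=np.exp(-((r-.0375)/.003)**2); w2=np.exp(-((r-.028)/.003)**2)
        if w.sum()<5:return 1e3
        t-=(w*g).sum()/w.sum()-(w2*g).sum()/w2.sum()
    return t+1e4*max(0,np.hypot(q[0]-.528,q[1]+.25)-.04)
for x,y in((.528,-.26),(.523,-.26),(.533,-.27)):
    b=minimize(cost,[x,y,.2],method="Nelder-Mead",options=dict(xatol=1e-5,fatol=1e-5,initial_simplex=[[x,y,.2],[x+.006,y,.2],[x,y+.006,.2],[x,y,.22]]))
    q=b.x; print("board",q,np.degrees(q[2]),b.fun,rings(q).round(4).tolist())
for x in (.35,.40,.45,.5):
    m=(abs(W[...,0]-x)<.006)&(W[...,1]>.39)&(W[...,1]<.52); o=np.argsort(W[m][:,1])
    print(x,[(round(a,3),round(b,3)) for a,b in W[m][o][::6,1:]])
E
```

```text
board [ 0.52699185 -0.25045401  0.1906132 ] 10.921331966762294 -56.80573065303837 [[0.5316, -0.1426], [0.5515, -0.2457], [0.5714, -0.3488]]
board [ 0.5269923  -0.25045404  0.19061415] 10.921386155407546 -56.8057303623724 [[0.5316, -0.1426], [0.5515, -0.2457], [0.5714, -0.3488]]
board [ 0.5566964  -0.27786605  0.21486616] 12.31092388233508 -14.008769988585101 [[0.5587, -0.17], [0.5811, -0.2725], [0.6035, -0.3751]]
0.35 [(np.float64(0.39), np.float64(0.003)), (np.float64(0.395), np.float64(0.008)), (np.float64(0.401), np.float64(-0.0)), (np.float64(0.405), np.float64(-0.004)), (np.float64(0.409), np.float64(0.001)), (np.float64(0.413), np.float64(-0.0)), (np.float64(0.418), np.float64(0.002)), (np.float64(0.424), np.float64(-0.006)), (np.float64(0.427), np.float64(0.002)), (np.float64(0.432), np.float64(-0.003)), (np.float64(0.437), np.float64(-0.0)), (np.float64(0.44), np.float64(0.001)), (np.float64(0.446), np.float64(0.002)), (np.float64(0.45), np.float64(-0.001)), (np.float64(0.454), np.float64(0.003)), (np.float64(0.459), np.float64(-0.0)), (np.float64(0.466), np.float64(-0.002)),
[... 4104 characters left out ...]
52), np.float64(0.034)), (np.float64(0.454), np.float64(0.069)), (np.float64(0.457), np.float64(0.07)), (np.float64(0.46), np.float64(0.036)), (np.float64(0.463), np.float64(0.07)), (np.float64(0.466), np.float64(0.07)), (np.float64(0.471), np.float64(0.063)), (np.float64(0.475), np.float64(0.069)), (np.float64(0.479), np.float64(0.068)), (np.float64(0.484), np.float64(0.075)), (np.float64(0.488), np.float64(0.065)), (np.float64(0.491), np.float64(0.074)), (np.float64(0.495), np.float64(0.072)), (np.float64(0.499), np.float64(0.076)), (np.float64(0.503), np.float64(0.072)), (np.float64(0.509), np.float64(0.072)), (np.float64(0.513), np.float64(0.071)), (np.float64(0.518), np.float64(0.064))]
```

apply_moves(
  plan=[
    [[100,0.7,-0.7,0,0,0,-0.12],[100,0.85,-0.8,0,0,0,-0.12],[100,0.85,-0.8,0,0,0,-0.12],[100,0.85,-0.8,0,0,0,-0.12],[100,0.85,-0.8,0,0,0,-0.12],[100,0.85,-0.8,0,0,0,-0.12],[100,0.85,-0.8,-0.1,0,0,-0.03],[100,0.85,-0.8,-0.2,0,0,0],[100,0.85,-0.8,-0.2,0,0,0],[100,0.85,-0.8,-0.3,0,0,0],[100,0.5,-0.5,-0.3,0,0,0],[100,0,0,0,0,0,0]],
  ],
)

```text
time_s: 2.4
tcp_pos: [0.4264, 0.3483, 0.2035]
ee_rot: [[0.149, -0.989, 0.004], [-0.989, -0.149, 0.005], [-0.004, -0.005, -1.0]]
wrist_force: [-0.7, 0.0, -0.4]
gripper_width: 0.998
```

```bash
python3 st.py .4215 .356 .15
```

```text
t 2.4 tcp [0.4264 0.3483 0.2035] jawdeg 8.5 tilt z [ 0.004  0.005 -1.   ] j [ 56.  16. -13.   0. -61. -48.] F [-0.7  0.  -0.4] w 0.998
units to go [-0.2   0.31 -2.14]
```

apply_moves(
  plan=[
    [[100,-0.1,0.15,-0.6,0,0,0.02],[100,-0.1,0.15,-0.8,0,0,0.02],[100,0,0,-0.7,0,0,0],[100,0,0,-0.1,0,0,0],[100,0,0,0,0,0,0]],
  ],
)

```text
time_s: 2.82
tcp_pos: [0.4226, 0.3569, 0.1493]
ee_rot: [[0.187, -0.982, 0.008], [-0.982, -0.187, 0.009], [-0.008, -0.01, -1.0]]
wrist_force: [-0.6, -0.4, 0.4]
gripper_width: 1.0
```

```bash
python3 st.py .4215 .356 .023
```

```text
t 2.82 tcp [0.4226 0.3569 0.1493] jawdeg 10.8 tilt z [ 0.008  0.009 -1.   ] j [ 57.  19. -17.   0. -53. -46.] F [-0.6 -0.4  0.4] w 1.0
units to go [-0.05 -0.04 -5.05]
```

apply_moves(
  plan=[
    [[100,-0.05,-0.04,-0.5,-0.009,0.008,0],[100,0,0,-0.8,0,0,0],[100,0,0,-0.8,0,0,0],[100,0,0,-0.8,0,0,0],[100,0,0,-0.8,0,0,0],[100,0,0,-0.6,0,0,0],[100,0,0,-0.4,0,0,0],[100,0,0,-0.2,0,0,0],[100,0,0,0,0,0,0]],
  ],
)

```text
time_s: 3.57
tcp_pos: [0.4233, 0.3629, 0.0272]
ee_rot: [[0.192, -0.981, 0.009], [-0.981, -0.192, 0.011], [-0.009, -0.011, -1.0]]
wrist_force: [0.3, 0.0, -0.3]
gripper_width: 1.003
```

```bash
python3 st.py .4215 .356 .023; python3 -c "
from h import *
p=capture('top'); save(p,'a1.png',(110,260,80,280),4)"
```

```text
t 3.57 tcp [0.4233 0.3629 0.0272] jawdeg 11.1 tilt z [ 0.009  0.011 -1.   ] j [ 57.  28. -23.   0. -37. -46.] F [ 0.3  0.  -0.3] w 1.003
units to go [-0.07 -0.28 -0.17]
```

View pics/a1.png

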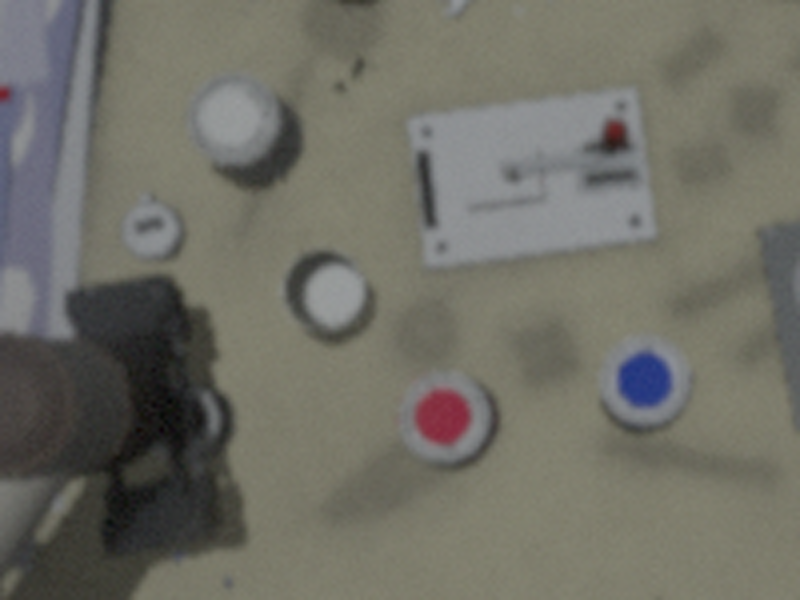

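apply_moves(
  plan=[
    [[100,-0.07,-0.2,-0.1,-0.005,0.005,0],[100,0,-0.1,-0.05,0,0,0],[100,0,0,0,0,0,0]],
  ],
)

```text
time_s: 3.87
tcp_pos: [0.4227, 0.3568, 0.0262]
ee_rot: [[0.193, -0.981, 0.007], [-0.981, -0.193, 0.01], [-0.009, -0.009, -1.0]]
wrist_force: [0.1, 0.2, 0.5]
gripper_width: 1.0
```

```bash
python3 st.py .4215 .356 .023
```

```text
t 3.87 tcp [0.4227 0.3568 0.0262] jawdeg 11.1 tilt z [ 0.007  0.01  -1.   ] j [ 57.  28. -24.   0. -37. -46.] F [0.1 0.2 0.5] w 1.0
units to go [-0.05 -0.03 -0.13]
```

apply_moves(
  plan=[
    [[0,0,0,0,0,0,0],[0,0,0,0,0,0,0],[0,0,0,0,0,0,0],[0,0,0,0,0,0,0],[0,0,0,0,0,0,0],[0,0,0,0,0,0,0]],
  ],
)

```text
time_s: 4.37
tcp_pos: [0.4233, 0.3572, 0.0284]
ee_rot: [[0.192, -0.981, 0.009], [-0.981, -0.192, 0.014], [-0.012, -0.011, -1.0]]
wrist_force: [0.2, -0.1, -2.2]
gripper_width: 0.686
```

```bash
python3 st.py .4215 .356 .023
```

```text
t 4.37 tcp [0.4233 0.3572 0.0284] jawdeg 11.1 tilt z [ 0.009  0.014 -1.   ] j [ 57.  28. -24.  -0. -37. -46.] F [ 0.2 -0.1 -2.2] w 0.686
units to go [-0.07 -0.05 -0.22]
```

apply_moves(
  plan=[
    [[0,0,0,0.4,0,0,0],[0,0,0,0.9,0,0,0],[0,0,0,1,0,0,0],[0,0,0,1,0,0,0],[0,0,0,1,0,0,0],[0,0,0,1,0,0,0],[0,0,0,1,0,0,0],[0,0,0,1,0,0,0],[0,0,0,0.8,0,0,0],[0,0,-0.4,0.4,0,0,0],[0,0.1,-0.7,0.1,0,0,0],[0,0.2,-0.9,0,0,0,0]],
  ],
)

```text
time_s: 5.37
tcp_pos: [0.4257, 0.3011, 0.2545]
ee_rot: [[0.195, -0.981, 0.003], [-0.981, -0.195, 0.007], [-0.007, -0.004, -1.0]]
wrist_force: [0.5, 0.4, -2.8]
gripper_width: 0.684
```

```bash
python3 st.py .5714 -.3488 .25
```

```text
t 5.37 tcp [0.4257 0.3011 0.2545] jawdeg 11.2 tilt z [ 0.003  0.007 -1.   ] j [ 53.  11. -12.  -0. -67. -42.] F [ 0.5  0.4 -2.8] w 0.684
units to go [  5.83 -26.    -0.18]
```

apply_moves(
  plan=[
    [[0,0.2,-1,0,0,0,0],[0,0.2,-1,0,0,0,0],[0,0.2,-1,0,0,0,0],[0,0.2,-1,0,0,0,0],[0,0.2,-1,0,0,0,0],[0,0.2,-1,0,0,0,0],[0,0.2,-1,0,0,0,0],[0,0.2,-1,0,0,0,0],[0,0.2,-1,0,0,0,0],[0,0.2,-1,0,0,0,0],[0,0.2,-1,0,0,0,0],[0,0.2,-1,0,0,0,0]],
  ],
)

```text
time_s: 6.37
tcp_pos: [0.4682, -0.033, 0.2399]
ee_rot: [[0.189, -0.981, -0.03], [-0.982, -0.189, -0.004], [-0.001, 0.03, -1.0]]
wrist_force: [0.8, -0.0, -2.3]
gripper_width: 0.685
```

```bash
python3 st.py .5714 -.3488 .25
```

```text
t 6.37 tcp [ 0.4682 -0.033   0.2399] jawdeg 10.9 tilt z [-0.03  -0.004 -1.   ] j [ 16.   7. -18.  -0. -66.  -5.] F [ 0.8 -0.  -2.3] w 0.685
units to go [  4.13 -12.63   0.4 ]
```

apply_moves(
  plan=[
    [[0,0.35,-1,0.05,0,-0.01,0],[0,0.35,-1,0.05,0,-0.01,0],[0,0.35,-1,0.05,0,-0.01,0],[0,0.35,-1,0.05,0,-0.005,0],[0,0.35,-1,0.05,0,0,0],[0,0.35,-1,0,0,0,0],[0,0.35,-1,0,0,0,0],[0,0.35,-1,0,0,0,0],[0,0.35,-1,0,0,0,0],[0,0.35,-1,0,0,0,0],[0,0.2,-0.6,0,0,0,0],[0,0.1,-0.3,0,0,0,0]],
  ],
)

```text
time_s: 7.37
tcp_pos: [0.5375, -0.3319, 0.2278]
ee_rot: [[0.173, -0.984, -0.034], [-0.985, -0.173, 0.007], [-0.013, 0.032, -0.999]]
wrist_force: [0.6, -0.5, -2.1]
gripper_width: 0.683
```

```bash
python3 st.py .5714 -.3488 .1
```

```text
t 7.37 tcp [ 0.5375 -0.3319  0.2278] jawdeg 10.0 tilt z [-0.034  0.007 -0.999] j [-17.  24.   3.   0. -71.  27.] F [ 0.6 -0.5 -2.1] w 0.683
units to go [ 1.35 -0.67 -5.11]
```

apply_moves(
  plan=[
    [[0,0.4,-0.2,-0.3,0,-0.015,0.008],[0,0.4,-0.2,-0.6,0,-0.015,0.008],[0,0.3,-0.1,-0.8,0,-0.01,0],[0,0.1,-0.1,-0.8,0,-0.005,0],[0,0.1,0,-0.8,0,0,0],[0,0,0,-0.8,0,0,0],[0,0,0,-0.4,0,0,0],[0,0,0,0,0,0,0]],
  ],
)

```text
time_s: 8.03
tcp_pos: [0.5639, -0.3465, 0.1025]
ee_rot: [[0.188, -0.982, 0.006], [-0.982, -0.188, 0.014], [-0.013, -0.009, -1.0]]
wrist_force: [-0.3, 0.0, -2.5]
gripper_width: 0.685
```

```bash
python3 st.py .5714 -.3488 .033
```

```text
t 8.03 tcp [ 0.5639 -0.3465  0.1025] jawdeg 10.8 tilt z [ 0.006  0.014 -1.   ] j [-18.  32.  -3.  -1. -56.  29.] F [-0.3  0.  -2.5] w 0.685
units to go [ 0.3  -0.09 -2.78]
```

apply_moves(
  plan=[
    [[0,0.15,-0.05,-0.4,-0.008,0.004,0],[0,0.15,-0.05,-0.6,-0.006,0.002,0],[0,0.05,0,-0.6,0,0,0],[0,0,0,-0.5,0,0,0],[0,0,0,-0.2,0,0,0],[0,0,0,0,0,0,0],[0,0,0,0,0,0,0]],
  ],
)

```text
time_s: 8.62
tcp_pos: [0.577, -0.3489, 0.0463]
ee_rot: [[0.193, -0.981, 0.009], [-0.981, -0.193, -0.006], [0.008, -0.007, -1.0]]
wrist_force: [-0.6, -0.2, -2.4]
gripper_width: 0.682
```

```bash
python3 st.py .5714 -.3488 .033
```

```text
t 8.62 tcp [ 0.577  -0.3489  0.0463] jawdeg 11.1 tilt z [ 0.009 -0.006 -1.   ] j [-17.  36.  -5.   0. -49.  28.] F [-0.6 -0.2 -2.4] w 0.682
units to go [-0.22  0.01 -0.53]
```

apply_moves(
  plan=[
    [[0,-0.12,0,-0.15,0.003,0.005,0],[0,-0.1,0,-0.2,0,0.003,0],[0,0,0,-0.15,0,0,0],[0,0,0,-0.05,0,0,0],[0,0,0,0,0,0,0]],
  ],
)

```text
time_s: 9.03
tcp_pos: [0.573, -0.3498, 0.0353]
ee_rot: [[0.194, -0.981, 0.006], [-0.981, -0.194, -0.006], [0.007, -0.005, -1.0]]
wrist_force: [-0.1, -0.6, -2.4]
gripper_width: 0.682
```

```bash
python3 st.py .5714 -.3488 .033
```

```text
t 9.03 tcp [ 0.573  -0.3498  0.0353] jawdeg 11.2 tilt z [ 0.006 -0.006 -1.   ] j [-18.  36.  -6.   0. -48.  28.] F [-0.1 -0.6 -2.4] w 0.682
units to go [-0.07  0.04 -0.09]
```

apply_moves(
  plan=[
    [[0,-0.06,0.03,-0.1,0,0.002,0],[0,0,0,-0.1,0,0,0],[0,0,0,-0.08,0,0,0]],
  ],
)

```text
time_s: 9.28
tcp_pos: [0.572, -0.35, 0.0325]
ee_rot: [[0.195, -0.981, 0.006], [-0.981, -0.195, -0.009], [0.01, -0.004, -1.0]]
wrist_force: [-2.9, 4.4, 10.2]
gripper_width: 0.683
```

```bash
python3 st.py .5714 -.3488 .033
```

```text
t 9.28 tcp [ 0.572  -0.35    0.0325] jawdeg 11.3 tilt z [ 0.006 -0.009 -1.   ] j [-18.  37.  -6.   1. -47.  28.] F [-2.9  4.4 10.2] w 0.683
units to go [-0.03  0.05  0.02]
```

Contact (Fz +10 N). Release and rise.

apply_moves(
  plan=[
    [[100,0,0,0,0,0,0],[100,0,0,0,0,0,0],[100,0,0,0,0,0,0],[100,0,0,0,0,0,0],[100,0,0,0.3,0,0,0],[100,0,0,0.8,0,0,0],[100,0,0,1,0,0,0],[100,0,0,1,0,0,0],[100,0,0,1,0,0,0],[100,0,0,1,0,0,0],[100,0,0,1,0,0,0],[100,-0.2,0.4,0.6,0,0,0]],
  ],
)

```text
time_s: 10.28
tcp_pos: [0.5646, -0.3403, 0.2053]
ee_rot: [[0.194, -0.981, -0.002], [-0.981, -0.194, -0.008], [0.007, 0.003, -1.0]]
wrist_force: [-0.1, 0.1, 0.6]
gripper_width: 0.996
```

```bash
python3 st.py .4535 .0093 .2
```

```text
t 10.28 tcp [ 0.5646 -0.3403  0.2053] jawdeg 11.2 tilt z [-0.002 -0.008 -1.   ] j [-17.  26.   3.   0. -67.  28.] F [-0.1  0.1  0.6] w 0.996
units to go [-4.44 13.99 -0.21]
```

apply_moves(
  plan=[
    [[100,-0.3,1,0,0,0,0],[100,-0.35,1,0,0,0,0],[100,-0.35,1,0,0,0,0],[100,-0.35,1,0,0,0,0],[100,-0.35,1,0,0,0,0],[100,-0.35,1,0,0,0,0],[100,-0.35,1,0,0,0,0],[100,-0.35,1,0,0,0,0],[100,-0.35,1,0,0,0,0],[100,-0.35,1,0,0,0,0],[100,-0.3,1,0,0,0,0],[100,-0.2,0.7,0,0,0,0]],
  ],
)

```text
time_s: 11.28
tcp_pos: [0.4631, -0.0407, 0.2186]
ee_rot: [[0.188, -0.982, 0.021], [-0.982, -0.188, -0.014], [0.017, -0.018, -1.0]]
wrist_force: [-0.0, 0.3, -0.2]
gripper_width: 1.0
```

```bash
python3 st.py .4535 .0093 .12
```

```text
t 11.28 tcp [ 0.4631 -0.0407  0.2186] jawdeg 10.8 tilt z [ 0.021 -0.014 -1.   ] j [ 16.   6. -23.   1. -59.  -6.] F [-0.   0.3 -0.2] w 1.0
units to go [-0.38  2.   -3.94]
```

apply_moves(
  plan=[
    [[100,-0.1,0.6,-0.3,0.007,0.01,0],[100,-0.1,0.6,-0.5,0.007,0.01,0],[100,-0.1,0.5,-0.7,0,0,0],[100,0,0.1,-0.8,0,0,0],[100,0,0,-0.8,0,0,0],[100,0,0,-0.5,0,0,0],[100,0,0,0,0,0,0],[100,0,0,0,0,0,0]],
  ],
)

```text
time_s: 11.95
tcp_pos: [0.4558, 0.0111, 0.1324]
ee_rot: [[0.197, -0.98, 0.014], [-0.98, -0.197, 0.005], [-0.002, -0.015, -1.0]]
wrist_force: [0.7, 0.3, -0.1]
gripper_width: 0.999
```

```bash
python3 st.py .4535 .0093 .032; python3 -c "
from h import *
p=capture('top'); save(p,'a2.png',scale=1.5)"
```

```text
t 11.95 tcp [0.4558 0.0111 0.1324] jawdeg 11.4 tilt z [ 0.014  0.005 -1.   ] j [ 22.  11. -31.   0. -47. -11.] F [ 0.7  0.3 -0.1] w 0.999
units to go [-0.09 -0.07 -4.02]
```

View pics/a2.png

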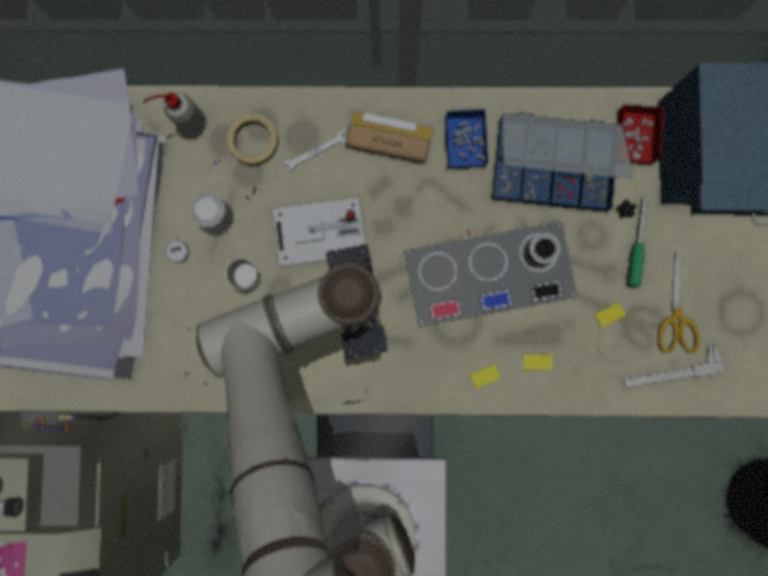

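```bash
cat > chk.py <<'E'
from h import *
q=np.array([.52699,-.25045]);a=.1906;c,s=np.cos(a),np.sin(a);Rb=np.array([[c,-s],[s,c]])
p=capture("top"); W=cloud(p); im=p["pixels"].astype(int);R,G,B=im[...,0],im[...,1],im[...,2]
for nm,y,hz in(("rose",.105,.076),("cobalt",0,.076),("black",-.105,.059)):
    ctr=q+Rb@[.025,y]
    with np.errstate(invalid="ignore"):
        d=np.linalg.norm(W[...,:2]-ctr,axis=-1); m=(d<.055)&(abs(W[...,2]-hz)<.009)
    if m.sum()<60: print(nm,"not seen",m.sum()); continue
    w=W[m]; mid=(np.percentile(w[:,:2],1,0)+np.percentile(w[:,:2],99,0))/2
    st={"rose":(R-np.maximum(G,B))>40,"cobalt":(B-R>40)&(R<90),"black":im.max(2)<48}[nm]&m
    k=np.nanmedian(W[st],0) if st.sum()>20 else np.full(3,np.nan)
    print(nm,m.sum(),"lid z",np.median(w[:,2]).round(4),"board-offset mm mean",(Rb.T@(w[:,:2].mean(0)-ctr)*1000).round(1),"sticker",st.sum(),(Rb.T@(k[:2]-ctr)*1000).round(1),k.round(4))
E
python3 chk.py
```

```text
rose not seen 0
cobalt not seen 0
black 327 lid z 0.0579 board-offset mm mean [ 2.6 -1.6] sticker 102 [ 0.9 -1.6] [ 0.5726 -0.3502  0.0584]
```

apply_moves(
  plan=[
    [[100,-0.1,-0.05,-0.5,0,0.014,0],[100,0,-0.02,-0.8,0,0,0],[100,0,0,-0.8,0,0,0],[100,0,0,-0.7,0,0,0],[100,0,0,-0.5,0,0,0],[100,0,0,-0.3,0,0,0],[100,0,0,0,0,0,0]],
  ],
)

```text
time_s: 12.63
tcp_pos: [0.4578, 0.0095, 0.0429]
ee_rot: [[0.195, -0.981, 0.013], [-0.981, -0.195, 0.01], [-0.008, -0.015, -1.0]]
wrist_force: [0.1, -0.0, -0.4]
gripper_width: 0.997
```

```bash
python3 st.py .4535 .0093 .032
```

```text
t 12.63 tcp [0.4578 0.0095 0.0429] jawdeg 11.2 tilt z [ 0.013  0.01  -1.   ] j [ 21.  20. -36.  -1. -33. -10.] F [ 0.1 -0.  -0.4] w 0.997
units to go [-0.17 -0.01 -0.44]
```

Black tin is within ~3 mm. Finish the cobalt approach.

apply_moves(
  plan=[
    [[100,-0.12,0,-0.25,-0.008,0.01,0],[100,-0.08,0,-0.2,0,0.004,0],[100,0,0,-0.05,0,0,0],[0,0,0,0,0,0,0],[0,0,0,0,0,0,0],[0,0,0,0,0,0,0],[0,0,0,0,0,0,0],[0,0,0,0,0,0,0]],
  ],
)

```text
time_s: 13.3
tcp_pos: [0.4537, 0.0098, 0.0315]
ee_rot: [[0.195, -0.981, 0.001], [-0.981, -0.195, 0.003], [-0.003, -0.002, -1.0]]
wrist_force: [0.8, -0.8, -2.6]
gripper_width: 0.752
```

```bash
python3 st.py .4535 .0093 .032
```

```text
t 13.3 tcp [0.4537 0.0098 0.0315] jawdeg 11.2 tilt z [ 0.001  0.003 -1.   ] j [ 22.  21. -37.  -0. -32. -10.] F [ 0.8 -0.8 -2.6] w 0.752
units to go [-0.01 -0.02  0.02]
```

apply_moves(
  plan=[
    [[0,0,0,0.4,0,0,0],[0,0,0,0.9,0,0,0],[0,0,0,1,0,0,0],[0,0,0,1,0,0,0],[0,0,-0.2,1,0,0,0],[0,0.2,-0.7,0.8,0,0,0],[0,0.35,-1,0.3,0,0,0],[0,0.35,-1,0,0,0,0],[0,0.35,-1,0,0,0,0],[0,0.35,-1,0,0,0,0],[0,0.35,-1,0,0,0,0],[0,0.35,-1,0,0,0,0]],
  ],
)

```text
time_s: 14.3
tcp_pos: [0.5049, -0.167, 0.1706]
ee_rot: [[0.2, -0.98, -0.005], [-0.98, -0.2, 0.005], [-0.006, 0.004, -1.0]]
wrist_force: [0.1, 0.5, -2.5]
gripper_width: 0.755
```

```bash
python3 st.py .5515 -.2457 .1
```

```text
t 14.3 tcp [ 0.5049 -0.167   0.1706] jawdeg 11.5 tilt z [-0.005  0.005 -1.   ] j [ -1.  16. -17.  -0. -57.  13.] F [ 0.1  0.5 -2.5] w 0.755
units to go [ 1.86 -3.15 -2.83]
```

apply_moves(
  plan=[
    [[0,0.4,-0.8,0,0,0,0],[0,0.5,-0.8,-0.2,0,0,0],[0,0.5,-0.7,-0.4,0,0,0],[0,0.3,-0.4,-0.5,0,0,0],[0,0.1,-0.1,-0.6,0,0,0],[0,0,0,-0.5,0,0,0],[0,0,0,-0.2,0,0,0],[0,0,0,0,0,0,0]],
  ],
)

```text
time_s: 14.97
tcp_pos: [0.5489, -0.2459, 0.1022]
ee_rot: [[0.189, -0.982, -0.011], [-0.982, -0.189, 0.009], [-0.011, 0.009, -1.0]]
wrist_force: [0.4, 0.0, -2.9]
gripper_width: 0.759
```

```bash
python3 st.py .5515 -.2457 .036
```

```text
t 14.97 tcp [ 0.5489 -0.2459  0.1022] jawdeg 10.9 tilt z [-0.011  0.009 -1.   ] j [ -9.  27. -12.  -1. -52.  20.] F [ 0.4  0.  -2.9] w 0.759
units to go [ 0.1   0.01 -2.65]
```

apply_moves(
  plan=[
    [[0,0.1,0,-0.4,-0.006,-0.006,0],[0,0,0,-0.6,-0.003,-0.005,0],[0,0,0,-0.6,0,0,0],[0,0,0,-0.4,0,0,0],[0,0,0,-0.2,0,0,0],[0,0,0,-0.1,0,0,0],[0,0,0,0,0,0,0]],
  ],
)

```text
time_s: 15.55
tcp_pos: [0.5525, -0.2448, 0.0458]
ee_rot: [[0.192, -0.981, 0.005], [-0.981, -0.192, -0.002], [0.003, -0.004, -1.0]]
wrist_force: [-0.9, -0.1, -2.9]
gripper_width: 0.752
```

```bash
python3 st.py .5515 -.2457 .036
```

```text
t 15.55 tcp [ 0.5525 -0.2448  0.0458] jawdeg 11.0 tilt z [ 0.005 -0.002 -1.   ] j [ -9.  31. -15.   0. -44.  20.] F [-0.9 -0.1 -2.9] w 0.752
units to go [-0.04 -0.04 -0.39]
```

apply_moves(
  plan=[
    [[0,-0.04,-0.03,-0.15,0,0.004,0],[0,0,0,-0.15,0,0,0],[0,0,0,-0.1,0,0,0],[0,0,0,-0.05,0,0,0]],
  ],
)

```text
time_s: 15.88
tcp_pos: [0.5534, -0.246, 0.0364]
ee_rot: [[0.192, -0.981, 0.006], [-0.981, -0.192, -0.003], [0.004, -0.005, -1.0]]
wrist_force: [0.1, 0.9, -2.2]
gripper_width: 0.755
```

```bash
python3 st.py .5515 -.2457 .036
```

```text
t 15.88 tcp [ 0.5534 -0.246   0.0364] jawdeg 11.1 tilt z [ 0.006 -0.003 -1.   ] j [ -9.  31. -16.   0. -43.  20.] F [ 0.1  0.9 -2.2] w 0.755
units to go [-0.08  0.01 -0.02]
```

apply_moves(
  plan=[
    [[0,-0.08,0,-0.1,0,0.002,0],[0,0,0,-0.08,0,0,0]],
  ],
)

```text
time_s: 16.05
tcp_pos: [0.5534, -0.2463, 0.0355]
ee_rot: [[0.193, -0.981, 0.007], [-0.981, -0.194, -0.005], [0.006, -0.006, -1.0]]
wrist_force: [-5.6, 4.2, 13.0]
gripper_width: 0.754
```

```bash
python3 st.py .5515 -.2457 .036
```

```text
t 16.05 tcp [ 0.5534 -0.2463  0.0355] jawdeg 11.2 tilt z [ 0.007 -0.005 -1.   ] j [ -9.  31. -16.   0. -42.  20.] F [-5.6  4.2 13. ] w 0.754
units to go [-0.08  0.03  0.02]
```

Contact; release and rise, then on to the rose tin.

apply_moves(
  plan=[
    [[100,0,0,0,0,0,0],[100,0,0,0,0,0,0],[100,0,0,0,0,0,0],[100,0,0,0,0,0,0],[100,0,0,0.3,0,0,0],[100,0,0,0.8,0,0,0],[100,0,0,1,0,0,0],[100,0,0,1,0,0,0],[100,0,0,1,0,0,0],[100,0,0,1,0,0,0],[100,0,0.2,1,0,0,0],[100,-0.2,0.6,0.6,0,0,0]],
  ],
)

```text
time_s: 17.05
tcp_pos: [0.5471, -0.2283, 0.2113]
ee_rot: [[0.192, -0.981, 0.004], [-0.981, -0.192, -0.007], [0.007, -0.003, -1.0]]
wrist_force: [1.1, -0.2, 1.1]
gripper_width: 0.999
```

```bash
python3 st.py .4255 .157 .2
```

```text
t 17.05 tcp [ 0.5471 -0.2283  0.2113] jawdeg 11.1 tilt z [ 0.004 -0.007 -1.   ] j [ -7.  20.  -6.   0. -64.  18.] F [ 1.1 -0.2  1.1] w 0.999
units to go [-4.86 15.41 -0.45]
```

apply_moves(
  plan=[
    [[100,-0.4,1,0,0,0,0],[100,-0.4,1,0,0,0,0],[100,-0.4,1,0,0,0,0],[100,-0.4,1,0,0,0,0],[100,-0.4,1,0,0,0,0],[100,-0.4,1,0,0,0,0],[100,-0.4,1,0,0,0,0],[100,-0.4,1,0,0,0,0],[100,-0.4,1,0,0,0,0],[100,-0.4,1,0,0.005,0.005,0],[100,-0.3,1,0,0.005,0.005,0],[100,-0.2,1,0,0.005,0.005,0]],
  ],
)

```text
time_s: 18.05
tcp_pos: [0.4308, 0.0795, 0.2252]
ee_rot: [[0.186, -0.983, 0.013], [-0.983, -0.186, 0.008], [-0.005, -0.014, -1.0]]
wrist_force: [0.0, -0.3, 0.2]
gripper_width: 0.998
```

```bash
python3 st.py .4255 .157 .12; python3 chk.py
```

```text
t 18.05 tcp [0.4308 0.0795 0.2252] jawdeg 10.7 tilt z [ 0.013  0.008 -1.   ] j [ 32.   3. -25.   0. -61. -21.] F [ 0.  -0.3  0.2] w 0.998
units to go [-0.21  3.1  -4.21]
rose not seen 0
cobalt 399 lid z 0.0752 board-offset mm mean [ 4.  -0.9] sticker 138 [ 3.6 -0.9] [ 0.5552 -0.2459  0.0758]
black 328 lid z 0.0583 board-offset mm mean [ 2.6 -1.6] sticker 102 [ 0.8 -1.7] [ 0.5726 -0.3503  0.0587]
```

apply_moves(
  plan=[
    [[100,-0.05,0.9,-0.3,-0.004,0.006,0],[100,-0.1,0.9,-0.5,-0.004,0.006,0],[100,-0.05,0.7,-0.7,0,0,0],[100,0,0.2,-0.8,0,0,0],[100,0,0,-0.8,0,0,0],[100,0,0,-0.5,0,0,0],[100,0,0,0,0,0,0],[100,0,0,0,0,0,0]],
  ],
)

```text
time_s: 18.77
tcp_pos: [0.4271, 0.157, 0.1389]
ee_rot: [[0.196, -0.981, 0.015], [-0.981, -0.196, 0.009], [-0.006, -0.016, -1.0]]
wrist_force: [-0.1, 0.5, 0.9]
gripper_width: 1.001
```

```bash
python3 st.py .4255 .157 .032
```

```text
t 18.77 tcp [0.4271 0.157  0.1389] jawdeg 11.3 tilt z [ 0.015  0.009 -1.   ] j [ 41.  11. -31.   0. -48. -30.] F [-0.1  0.5  0.9] w 1.001
units to go [-0.07 -0.   -4.28]
```

apply_moves(
  plan=[
    [[100,-0.07,0,-0.5,-0.006,0.012,0],[100,0,0,-0.8,0,0,0],[100,0,0,-0.8,0,0,0],[100,0,0,-0.7,0,0,0],[100,0,0,-0.5,0,0,0],[100,0,0,-0.4,0,0,0],[100,0,0,-0.2,0,0,0],[100,0,0,0,0,0,0]],
  ],
)

```text
time_s: 19.43
tcp_pos: [0.4303, 0.1591, 0.0422]
ee_rot: [[0.194, -0.981, 0.013], [-0.981, -0.194, 0.011], [-0.008, -0.015, -1.0]]
wrist_force: [-0.3, -0.2, 0.2]
gripper_width: 0.999
```

```bash
python3 st.py .4255 .157 .032
```

```text
t 19.43 tcp [0.4303 0.1591 0.0422] jawdeg 11.2 tilt z [ 0.013  0.011 -1.   ] j [ 41.  20. -37.   0. -33. -30.] F [-0.3 -0.2  0.2] w 0.999
units to go [-0.19 -0.08 -0.41]
```

apply_moves(
  plan=[
    [[100,-0.14,-0.06,-0.25,-0.008,0.01,0],[100,-0.08,-0.04,-0.2,0,0.004,0],[100,0,0,-0.05,0,0,0],[0,0,0,0,0,0,0],[0,0,0,0,0,0,0],[0,0,0,0,0,0,0],[0,0,0,0,0,0,0],[0,0,0,0,0,0,0]],
  ],
)

```text
time_s: 20.1
tcp_pos: [0.4258, 0.1574, 0.031]
ee_rot: [[0.193, -0.981, 0.002], [-0.981, -0.193, 0.006], [-0.005, -0.003, -1.0]]
wrist_force: [-0.3, -0.3, -2.7]
gripper_width: 0.754
```

```bash
python3 st.py .4255 .157 .032
```

```text
t 20.1 tcp [0.4258 0.1574 0.031 ] jawdeg 11.2 tilt z [ 0.002  0.006 -1.   ] j [ 41.  21. -37.  -0. -32. -29.] F [-0.3 -0.3 -2.7] w 0.754
units to go [-0.01 -0.01  0.04]
```

apply_moves(
  plan=[
    [[0,0,0,0.4,0,0,0],[0,0,0,0.9,0,0,0],[0,0,0,1,0,0,0],[0,0,0,1,0,0,0],[0,0,-0.2,1,0,0,0],[0,0,-0.7,1,0,0,0],[0,0.1,-1,0.5,0,0,0],[0,0.2,-1,0.2,0,0,0],[0,0.3,-1,0,0,0,0],[0,0.3,-1,0,0,0,0],[0,0.4,-1,0,0,0,0],[0,0.4,-1,0,0,0,0]],
  ],
)

```text
time_s: 21.1
tcp_pos: [0.4631, -0.0209, 0.187]
ee_rot: [[0.201, -0.98, -0.0], [-0.98, -0.201, 0.005], [-0.005, -0.001, -1.0]]
wrist_force: [0.6, -0.6, -2.1]
gripper_width: 0.755
```

```bash
python3 st.py .53 -.1426 .1
```

```text
t 21.1 tcp [ 0.4631 -0.0209  0.187 ] jawdeg 11.6 tilt z [-0.     0.005 -1.   ] j [ 17.   9. -25.  -0. -56.  -6.] F [ 0.6 -0.6 -2.1] w 0.755
units to go [ 2.67 -4.87 -3.48]
```

apply_moves(
  plan=[
    [[0,0.4,-0.9,0,0,0,0],[0,0.5,-0.9,0,0,0,0],[0,0.5,-0.9,-0.3,0,0,0],[0,0.5,-0.9,-0.5,0,0,0],[0,0.4,-0.6,-0.6,0,0,0],[0,0.1,-0.2,-0.7,0,0,0],[0,0,0,-0.7,0,0,0],[0,0,0,-0.3,0,0,0],[0,0,0,0,0,0,0]],
  ],
)

```text
time_s: 21.85
tcp_pos: [0.5232, -0.1424, 0.1036]
ee_rot: [[0.191, -0.982, -0.002], [-0.982, -0.191, 0.008], [-0.008, 0.001, -1.0]]
wrist_force: [-0.4, -0.7, -2.5]
gripper_width: 0.753
```

```bash
python3 st.py .53 -.1426 .036
```

```text
t 21.85 tcp [ 0.5232 -0.1424  0.1036] jawdeg 11.0 tilt z [-0.002  0.008 -1.   ] j [  2.  22. -21.  -1. -48.  10.] F [-0.4 -0.7 -2.5] w 0.753
units to go [ 0.27 -0.01 -2.7 ]
```

apply_moves(
  plan=[
    [[0,0.12,0,-0.4,-0.005,0,0],[0,0.1,0,-0.6,-0.003,0,0],[0,0,0,-0.6,0,0,0],[0,0,0,-0.4,0,0,0],[0,0,0,-0.2,0,0,0],[0,0,0,-0.1,0,0,0],[0,0,0,0,0,0,0]],
  ],
)

```text
time_s: 22.43
tcp_pos: [0.5324, -0.14, 0.0467]
ee_rot: [[0.196, -0.981, 0.007], [-0.981, -0.196, -0.002], [0.004, -0.006, -1.0]]
wrist_force: [0.3, -0.2, -2.1]
gripper_width: 0.754
```

```bash
python3 st.py .53 -.1426 .036
```

```text
t 22.43 tcp [ 0.5324 -0.14    0.0467] jawdeg 11.3 tilt z [ 0.007 -0.002 -1.   ] j [  2.  26. -23.   0. -40.   9.] F [ 0.3 -0.2 -2.1] w 0.754
units to go [-0.1  -0.1  -0.43]
```

apply_moves(
  plan=[
    [[0,-0.08,-0.08,-0.15,0,0.006,0],[0,-0.04,-0.02,-0.15,0,0,0],[0,0,0,-0.1,0,0,0],[0,0,0,-0.05,0,0,0]],
  ],
)

```text
time_s: 22.77
tcp_pos: [0.5312, -0.1424, 0.0372]
ee_rot: [[0.198, -0.98, 0.006], [-0.98, -0.198, -0.003], [0.004, -0.005, -1.0]]
wrist_force: [0.2, -0.0, -1.9]
gripper_width: 0.75
```

```bash
python3 st.py .53 -.1426 .036
```

```text
t 22.77 tcp [ 0.5312 -0.1424  0.0372] jawdeg 11.4 tilt z [ 0.006 -0.003 -1.   ] j [  2.  27. -24.   0. -39.   9.] F [ 0.2 -0.  -1.9] w 0.75
units to go [-0.05 -0.01 -0.05]
```

apply_moves(
  plan=[
    [[0,-0.08,0,-0.1,0,0.002,0],[0,-0.04,0,-0.1,0,0,0],[0,0,0,-0.06,0,0,0]],
  ],
)

```text
time_s: 23.02
tcp_pos: [0.5302, -0.1428, 0.035]
ee_rot: [[0.199, -0.98, 0.008], [-0.98, -0.199, -0.004], [0.006, -0.007, -1.0]]
wrist_force: [-3.4, 3.0, 5.6]
gripper_width: 0.753
```

```bash
python3 st.py .53 -.1426 .036
```

```text
t 23.02 tcp [ 0.5302 -0.1428  0.035 ] jawdeg 11.5 tilt z [ 0.008 -0.004 -1.   ] j [  2.  27. -24.   0. -38.   9.] F [-3.4  3.   5.6] w 0.753
units to go [-0.01  0.01  0.04]
```

apply_moves(
  plan=[
    [[100,0,0,0,0,0,0],[100,0,0,0,0,0,0],[100,0,0,0,0,0,0],[100,0,0,0,0,0,0],[100,0,0,0.3,0,0,0],[100,0,0,0.8,0,0,0],[100,0,0,1,0,0,0],[100,0,0,1,0,0,0],[100,0,0,1,0,0,0],[100,0,0,1,0,0,0],[100,-0.2,0,1,0,0,0],[100,-0.4,0,0.9,0,0,0]],
  ],
)

```text
time_s: 24.02
tcp_pos: [0.5123, -0.1434, 0.2157]
ee_rot: [[0.199, -0.98, -0.001], [-0.98, -0.199, -0.006], [0.005, 0.002, -1.0]]
wrist_force: [0.2, -0.0, 0.7]
gripper_width: 1.0
```

```bash
python3 st.py .47 .1 .23; python3 - <<'E'
from h import *
from scipy.optimize import least_squares
p=capture("top"); W=cloud(p)
w=W[155:210,135:190].reshape(-1,3); w=w[(w[:,2]>.053)&(w[:,2]<.075)&(np.linalg.norm(w[:,:2]-[.522,.251],axis=1)<.045)]
f=least_squares(lambda a:np.linalg.norm(w[:,:2]-a[:2],axis=1)-a[2],[.525,.255,.03],loss="soft_l1",f_scale=.002); print("cup",len(w),f.x.round(4))
f=least_squares(lambda a:np.linalg.norm(w[:,:2]-a[:2],axis=1)-.0305,[.525,.255],loss="soft_l1",f_scale=.002); print("cup fixed r",f.x.round(4), w[:,:2].min(0),w[:,:2].max(0))
m=W[155:210,135:190].reshape(-1,3); fl=m[(m[:,2]<.022)&(m[:,2]>.010)&(np.linalg.norm(m[:,:2]-[.522,.251],axis=1)<.03)]; print("floor",len(fl),np.median(fl,0).round(4))
E
python3 chk.py
```

```text
t 24.02 tcp [ 0.5123 -0.1434  0.2157] jawdeg 11.5 tilt z [-0.001 -0.006 -1.   ] j [  2.  14. -14.   0. -62.   9.] F [ 0.2 -0.   0.7] w 1.0
units to go [-1.69  9.74  0.57]
cup 81 [0.5202 0.2485 0.0297]
cup fixed r [0.52   0.2483] [0.48884594 0.21934757] [0.55164077 0.28019015]
floor 160 [0.5205 0.2529 0.0142]
rose not seen 13
cobalt 186 lid z 0.0749 board-offset mm mean [ -5.3 -12.6] sticker 52 [ -4.1 -10. ] [ 0.5494 -0.2563  0.0753]
black 324 lid z 0.0581 board-offset mm mean [ 2.4 -1.8] sticker 102 [ 0.7 -1.4] [ 0.5723 -0.35    0.0587]
```

apply_moves(
  plan=[
    [[100,-0.3,0.8,0.2,0,0,-0.02],[100,-0.3,1,0.2,0,0,-0.02],[100,-0.3,1,0.2,0,0,-0.02],[100,-0.2,1,0.1,0,0,-0.02],[100,-0.1,1,0,0,0,-0.02],[100,0,1,0,0,0,-0.02],[100,0.1,1,0,0,0,-0.02],[100,0.2,1,0,0,0,-0.02],[100,0.2,1,0,0,0,-0.02],[100,0.2,1,0,0,0,-0.01],[100,0.2,1,0,0,0,0],[100,0.2,1,0,0,0,0]],
  ],
)

```text
time_s: 25.12
tcp_pos: [0.5048, 0.1591, 0.2374]
ee_rot: [[-0.009, -1.0, 0.005], [-1.0, 0.009, -0.007], [0.007, -0.005, -1.0]]
wrist_force: [0.3, -0.6, -0.0]
gripper_width: 0.996
```

```bash
python3 st.py .5205 .249 .13; python3 chk.py
```

```text
t 25.12 tcp [0.5048 0.1591 0.2374] jawdeg 179.5 tilt z [ 0.005 -0.007 -1.   ] j [ 35.  12. -13.   1. -65. -36.] F [ 0.3 -0.6 -0. ] w 0.996
units to go [ 0.63  3.6  -4.3 ]
rose 400 lid z 0.075 board-offset mm mean [ 1.2 -0.8] sticker 132 [0.  0.1] [ 0.5316 -0.1426  0.0761]
cobalt 400 lid z 0.0749 board-offset mm mean [ 4.3 -1.1] sticker 137 [ 3.5 -1.4] [ 0.5552 -0.2464  0.0758]
black 327 lid z 0.0581 board-offset mm mean [ 2.7 -1.9] sticker 101 [ 0.7 -1.9] [ 0.5725 -0.3506  0.0588]
```

apply_moves(
  plan=[
    [[100,0.15,0.9,0,0.003,0.003,0.01],[100,0.15,0.9,0,0.003,0,0],[100,0.15,0.9,-0.1,0,0,0],[100,0.1,0.5,-0.4,0,0,0],[100,0,0.1,-0.7,0,0,0],[100,0,0,-0.8,0,0,0],[100,0,0,-0.7,0,0,0],[100,0,0,-0.4,0,0,0],[100,0,0,0,0,0,0],[100,0,0,0,0,0,0]],
  ],
)

```text
time_s: 26.0
tcp_pos: [0.5178, 0.249, 0.1495]
ee_rot: [[0.008, -1.0, -0.004], [-1.0, -0.008, -0.005], [0.005, 0.004, -1.0]]
wrist_force: [-0.2, -0.4, 0.9]
gripper_width: 1.002
```

```bash
python3 st.py .5205 .249 .036
```

```text
t 26.0 tcp [0.5178 0.249  0.1495] jawdeg 0.4 tilt z [-0.004 -0.005 -1.   ] j [ 42.  21. -13.   0. -56. -41.] F [-0.2 -0.4  0.9] w 1.002
units to go [ 0.11 -0.   -4.54]
```

apply_moves(
  plan=[
    [[100,0.1,0,-0.5,0.004,-0.003,0],[100,0,0,-0.8,0,0,0],[100,0,0,-0.8,0,0,0],[100,0,0,-0.7,0,0,0],[100,0,0,-0.5,0,0,0],[100,0,0,-0.3,0,0,0],[100,0,0,-0.1,0,0,0],[100,0,0,0,0,0,0]],
  ],
)

```text
time_s: 26.67
tcp_pos: [0.5241, 0.249, 0.0592]
ee_rot: [[0.007, -1.0, 0.009], [-1.0, -0.007, 0.006], [-0.006, -0.009, -1.0]]
wrist_force: [0.5, -0.2, -0.6]
gripper_width: 0.999
```

```bash
python3 st.py .5205 .249 .036; python3 -c "
from h import *
p=capture('top'); save(p,'a3.png',(110,260,80,280),4)"
```

```text
t 26.67 tcp [0.5241 0.249  0.0592] jawdeg 0.4 tilt z [ 0.009  0.006 -1.   ] j [ 41.  28. -18.   0. -43. -41.] F [ 0.5 -0.2 -0.6] w 0.999
units to go [-0.14 -0.   -0.93]
```

View pics/a3.png

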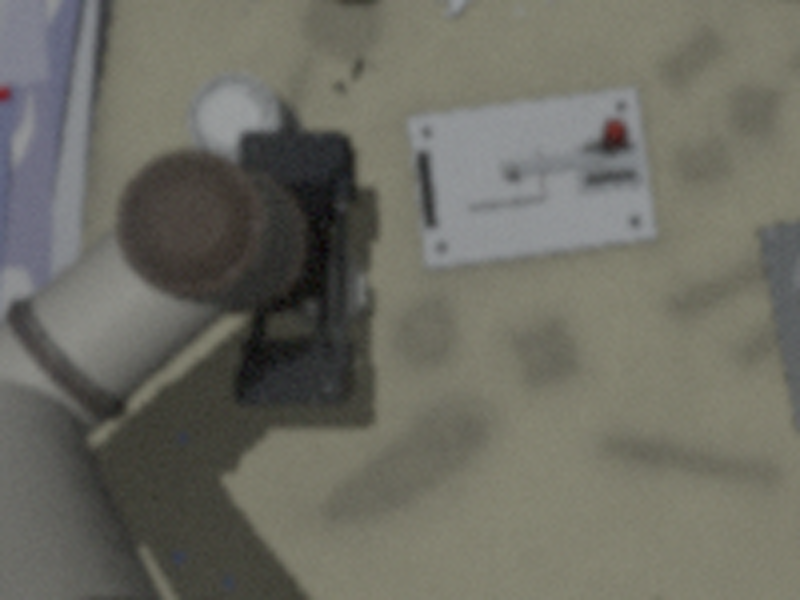

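apply_moves(
  plan=[
    [[100,-0.1,0,-0.4,-0.004,0.007,0],[100,-0.08,0,-0.35,0,0,0],[100,0,0,-0.2,0,0,0],[100,0,0,-0.05,0,0,0]],
  ],
)

```text
time_s: 27.05
tcp_pos: [0.5212, 0.2506, 0.0358]
ee_rot: [[0.007, -1.0, 0.007], [-1.0, -0.007, 0.006], [-0.006, -0.007, -1.0]]
wrist_force: [-0.5, 0.5, 0.5]
gripper_width: 1.001
```

```bash
python3 st.py .5205 .249 .037
```

```text
t 27.05 tcp [0.5212 0.2506 0.0358] jawdeg 0.4 tilt z [ 0.007  0.006 -1.   ] j [ 42.  29. -20.   0. -40. -41.] F [-0.5  0.5  0.5] w 1.001
units to go [-0.03 -0.06  0.05]
```

apply_moves(
  plan=[
    [[0,-0.03,-0.05,0,0,0.003,0],[0,0,0,0,0,0,0],[0,0,0,0,0,0,0],[0,0,0,0,0,0,0],[0,0,0,0,0,0,0],[0,0,0,0,0,0,0]],
  ],
)

```text
time_s: 27.55
tcp_pos: [0.5204, 0.2493, 0.0358]
ee_rot: [[0.008, -1.0, 0.004], [-1.0, -0.008, 0.006], [-0.006, -0.004, -1.0]]
wrist_force: [0.3, -0.3, -0.5]
gripper_width: 0.683
```

```bash
python3 st.py .5205 .249 .037
```

```text
t 27.55 tcp [0.5204 0.2493 0.0358] jawdeg 0.4 tilt z [ 0.004  0.006 -1.   ] j [ 42.  29. -20.  -0. -41. -41.] F [ 0.3 -0.3 -0.5] w 0.683
units to go [ 0.01 -0.01  0.05]
```

apply_moves(
  plan=[
    [[0,0,0,0.3,0,0,0],[0,0,0,0.7,0,0,0],[0,0,0,0.9,0,0,0],[0,0,0,0.9,0,0,0],[0,0,0,0.9,0,0,0],[0,0,0,0.9,0,0,0],[0,0,0,0.9,0,0,0],[0,-0.1,0,0.9,0,0,0],[0,-0.2,0,0.9,0,0,0],[0,-0.3,-0.3,0.7,0,0,0],[0,-0.3,-0.6,0.3,0,0,0],[0,-0.3,-0.8,0,0,0,0]],
  ],
)

```text
time_s: 28.55
tcp_pos: [0.4885, 0.2059, 0.2589]
ee_rot: [[0.01, -1.0, 0.008], [-1.0, -0.01, 0.007], [-0.007, -0.008, -1.0]]
wrist_force: [-0.3, -0.0, -0.4]
gripper_width: 0.68
```

```bash
python3 st.py .5545 -.246 .2; python3 -c "
from h import *
p=capture('scene'); save(p,'s3.png',scale=1.5)"
```

```text
t 28.55 tcp [0.4885 0.2059 0.2589] jawdeg 0.6 tilt z [ 0.008  0.007 -1.   ] j [ 40.  11. -11.  -0. -68. -40.] F [-0.3 -0.  -0.4] w 0.68
units to go [  2.64 -18.07  -2.36]
```

View pics/s3.png

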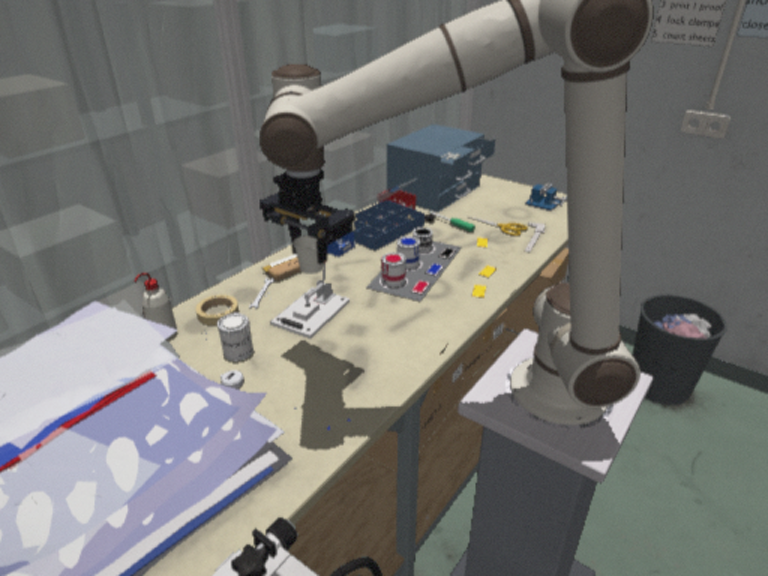

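apply_moves(
  plan=[
    [[0,0,-1,0,0,0,0],[0,0,-1,0,-0.003,0.004,0],[0,0,-1,0,-0.003,0.004,0],[0,0,-1,0,0,0,0],[0,0.1,-1,0,0,0,0],[0,0.1,-1,0,0,0,0],[0,0.2,-1,0,0,0,0],[0,0.2,-1,0,0,0,0],[0,0.3,-1,0,0,0,0],[0,0.3,-1,0,0,0,0],[0,0.3,-1,0,0,0,0],[0,0.3,-1,0,0,0,0]],
  ],
)

```text
time_s: 29.6
tcp_pos: [0.5268, -0.1095, 0.2679]
ee_rot: [[0.015, -1.0, 0.007], [-1.0, -0.014, 0.006], [-0.006, -0.007, -1.0]]
wrist_force: [0.3, 0.7, -0.8]
gripper_width: 0.683
```

```bash
python3 st.py .5545 -.246 .2
```

```text
t 29.6 tcp [ 0.5268 -0.1095  0.2679] jawdeg 0.8 tilt z [ 0.007  0.006 -1.   ] j [  5.  12.  -8.  -0. -69.  -4.] F [ 0.3  0.7 -0.8] w 0.683
units to go [ 1.11 -5.46 -2.72]
```

apply_moves(
  plan=[
    [[0,0.2,-0.9,0,0,0,0],[0,0.2,-0.9,-0.1,0,0,0],[0,0.2,-0.9,-0.3,0,0,0],[0,0.2,-0.9,-0.5,0,0,0],[0,0.2,-0.8,-0.6,0,0,0],[0,0.1,-0.4,-0.6,0,0,0],[0,0,-0.1,-0.4,0,0,0],[0,0,0,-0.2,0,0,0],[0,0,0,0,0,0,0],[0,0,0,0,0,0,0]],
  ],
)

```text
time_s: 30.43
tcp_pos: [0.5543, -0.2429, 0.2019]
ee_rot: [[0.007, -1.0, 0.012], [-1.0, -0.007, 0.005], [-0.005, -0.012, -1.0]]
wrist_force: [1.0, 0.0, -0.0]
gripper_width: 0.68
```

```bash
python3 st.py .5545 -.246 .12; python3 -c "
from h import *
p=capture('scene'); save(p,'s4.png',(100,220,200,360),4)"
```

```text
t 30.43 tcp [ 0.5543 -0.2429  0.2019] jawdeg 0.4 tilt z [ 0.012  0.005 -1.   ] j [ -9.  21.  -5.  -0. -63.   9.] F [ 1.  0. -0.] w 0.68
units to go [ 0.01 -0.12 -3.28]
```

View pics/s4.png

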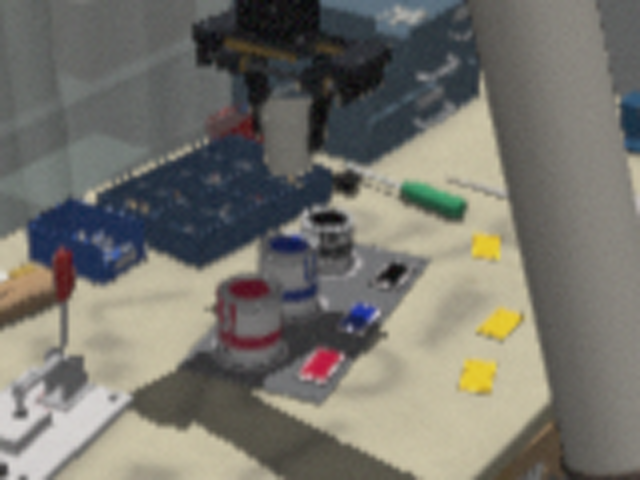

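Cup hangs upright between the fingers (at ~(285,135) in the crop), above the blue-lidded tin (290,245). Lower.

apply_moves(
  plan=[
    [[0,0,-0.1,-0.4,-0.003,0.008,0],[0,0,0,-0.6,0,0.002,0],[0,0,0,-0.7,0,0,0],[0,0,0,-0.6,0,0,0],[0,0,0,-0.4,0,0,0],[0,0,0,-0.2,0,0,0],[0,0,0,0,0,0,0]],
  ],
)

```text
time_s: 31.07
tcp_pos: [0.5575, -0.2421, 0.1314]
ee_rot: [[0.015, -1.0, 0.013], [-1.0, -0.015, -0.001], [0.001, -0.013, -1.0]]
wrist_force: [-0.1, 0.4, -0.2]
gripper_width: 0.68
```

```bash
python3 st.py .5545 -.246 .112
```

```text
t 31.07 tcp [ 0.5575 -0.2421  0.1314] jawdeg 0.8 tilt z [ 0.013 -0.001 -1.   ] j [ -8.  25. -10.  -0. -54.   9.] F [-0.1  0.4 -0.2] w 0.68
units to go [-0.12 -0.16 -0.78]
```

apply_moves(
  plan=[
    [[0,-0.1,-0.12,-0.3,0,0.01,0],[0,-0.02,-0.05,-0.2,0,0.003,0],[0,0,0,-0.1,0,0,0],[0,0,0,0,0,0,0]],
  ],
)

```text
time_s: 31.4
tcp_pos: [0.5557, -0.2468, 0.117]
ee_rot: [[0.016, -1.0, 0.002], [-1.0, -0.016, -0.003], [0.003, -0.002, -1.0]]
wrist_force: [0.1, 0.5, -0.9]
gripper_width: 0.683
```

```bash
python3 st.py .555 -.246 .112
```

```text
t 31.4 tcp [ 0.5557 -0.2468  0.117 ] jawdeg 0.9 tilt z [ 0.002 -0.003 -1.   ] j [ -9.  26. -11.   0. -53.   9.] F [ 0.1  0.5 -0.9] w 0.683
units to go [-0.03  0.03 -0.2 ]
```

apply_moves(
  plan=[
    [[0,-0.02,0.02,-0.1,0,0,0],[0,0,0,-0.08,0,0,0]],
  ],
)

```text
time_s: 31.57
tcp_pos: [0.5558, -0.2467, 0.1131]
ee_rot: [[0.016, -1.0, 0.004], [-1.0, -0.016, -0.003], [0.003, -0.004, -1.0]]
wrist_force: [-0.1, -0.1, -1.3]
gripper_width: 0.681
```

```bash
python3 st.py .555 -.246 .112
```

```text
t 31.57 tcp [ 0.5558 -0.2467  0.1131] jawdeg 0.9 tilt z [ 0.004 -0.003 -1.   ] j [ -9.  26. -11.   0. -52.   9.] F [-0.1 -0.1 -1.3] w 0.681
units to go [-0.03  0.03 -0.04]
```

apply_moves(
  plan=[
    [[0,-0.02,0.02,-0.08,0,0,0]],
  ],
)

```text
time_s: 31.65
tcp_pos: [0.5556, -0.2463, 0.1113]
ee_rot: [[0.016, -1.0, 0.005], [-1.0, -0.016, -0.003], [0.004, -0.005, -1.0]]
wrist_force: [0.6, -0.8, 1.9]
gripper_width: 0.68
```

```bash
python3 st.py .555 -.246 .112
```

```text
t 31.65 tcp [ 0.5556 -0.2463  0.1113] jawdeg 0.9 tilt z [ 0.005 -0.003 -1.   ] j [ -9.  26. -11.   0. -52.   9.] F [ 0.6 -0.8  1.9] w 0.68
units to go [-0.02  0.01  0.03]
```

apply_moves(
  plan=[
    [[0,0,0,-0.05,0,0,0],[100,0,0,0,0,0,0],[100,0,0,0,0,0,0],[100,0,0,0,0,0,0],[100,0,0,0,0,0,0],[100,0,0,0,0,0,0]],
  ],
)

```text
time_s: 32.15
tcp_pos: [0.5563, -0.2466, 0.1117]
ee_rot: [[0.016, -1.0, 0.008], [-1.0, -0.016, -0.005], [0.005, -0.008, -1.0]]
wrist_force: [0.9, 0.5, 0.6]
gripper_width: 0.956
```

```bash
python3 st.py .555 -.246 .112; python3 -c "
from h import *
p=capture('scene'); save(p,'s5.png',(100,220,200,360),4)"
```

```text
t 32.15 tcp [ 0.5563 -0.2466  0.1117] jawdeg 0.9 tilt z [ 0.008 -0.005 -1.   ] j [ -9.  26. -11.   0. -52.   9.] F [0.9 0.5 0.6] w 0.956
units to go [-0.05  0.02  0.01]
```

View pics/s5.png

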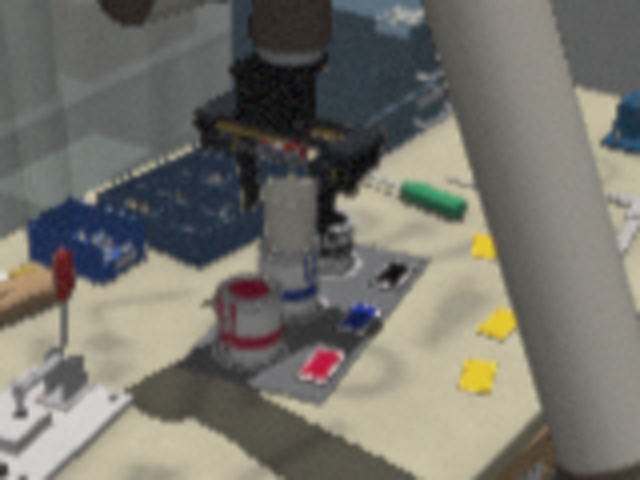

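Cup stands on the cobalt tin; fingers open. Retreat straight up, then to the side.

apply_moves(
  plan=[
    [[100,0,0,0.2,0,0,0],[100,0,0,0.4,0,0,0],[100,0,0,0.7,0,0,0],[100,0,0,0.9,0,0,0],[100,0,0,0.9,0,0,0],[100,0,0,0.9,0,0,0],[100,0,0,0.8,0,0,0],[100,-0.2,0.4,0.4,0,0,0],[100,-0.4,0.8,0.2,0,0,0],[100,-0.4,1,0,0,0,0],[100,-0.4,1,0,0,0,0],[100,-0.4,1,0,0,0,0]],
  ],
)

```text
time_s: 33.2
tcp_pos: [0.5079, -0.14, 0.2586]
ee_rot: [[0.009, -1.0, 0.011], [-1.0, -0.009, -0.005], [0.006, -0.011, -1.0]]
wrist_force: [0.3, 0.7, 0.0]
gripper_width: 0.998
```

apply_moves(
  plan=[
    [[100,-0.3,1,0,0,0,0],[100,-0.3,1,0,0,0,0],[100,-0.3,1,0,0,0,0],[100,-0.1,1,0,0,0,0],[100,0,1,0,0,0,0],[100,0,0.6,0,0,0,0],[100,0,0,0,0,0,0]],
  ],
)

```text
time_s: 33.78
tcp_pos: [0.4725, 0.0116, 0.2611]
ee_rot: [[0.013, -1.0, 0.013], [-1.0, -0.013, -0.001], [0.001, -0.013, -1.0]]
wrist_force: [0.3, 1.0, 0.2]
gripper_width: 1.0
```

```bash
python3 st.py; python3 chk.py; python3 - <<'E'
from h import *
from scipy.optimize import least_squares
p=capture("top"); save(p,"f1.png",(120,260,80,420),2); W=cloud(p)
w=W.reshape(-1,3); w=w[np.linalg.norm(w[:,:2]-[.5555,-.246],axis=1)<.05]
r=w[(w[:,2]>.128)&(w[:,2]<.148)]
f=least_squares(lambda a:np.linalg.norm(r[:,:2]-a[:2],axis=1)-a[2],[.5555,-.246,.03],loss="soft_l1",f_scale=.002); print("rim",len(r),f.x.round(4),np.median(r[:,2]))
A=np.c_[r[:,:2]-f.x[:2],np.ones(len(r))]; print("rim plane slopes",np.linalg.lstsq(A,r[:,2],rcond=None)[0].round(3))
m=(W[...,2]>.077)&(W[...,2]<.095)&(abs(W[...,0]-.643)<.05)&(abs(W[...,1]-.312)<.05); print("white",W[m].mean(0).round(4))
for r in recognise("counter",p)[:2]: print("counter",c2w(p,r["at"]).round(3),r["score"])
p=capture("scene"); save(p,"f2.png",(100,260,120,360),3)
E
```

```text
t 33.78 tcp [0.4725 0.0116 0.2611] jawdeg 0.7 tilt z [ 0.013 -0.001 -1.   ] j [ 21.   5. -18.   0. -66. -21.] F [0.3 1.  0.2] w 1.0
rose 400 lid z 0.0752 board-offset mm mean [ 1.2 -0.8] sticker 133 [-0.3  0.1] [ 0.5313 -0.1426  0.0759]
cobalt 120 lid z 0.0758 board-offset mm mean [-2.5 12.7] sticker 0 [nan nan] [nan nan nan]
black 328 lid z 0.0584 board-offset mm mean [ 2.3 -1.5] sticker 101 [ 1.  -1.3] [ 0.5726 -0.3499  0.0586]
rim 91 [ 0.5558 -0.2465  0.0299] 0.136980940971955
rim plane slopes [-0.018  0.041  0.137]
white [0.6429 0.3126 0.0847]
counter [0.565 0.39  0.026] 0.56
```

View pics/f1.png

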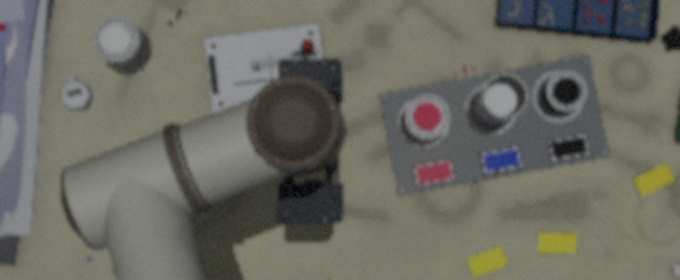

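View pics/f2.png

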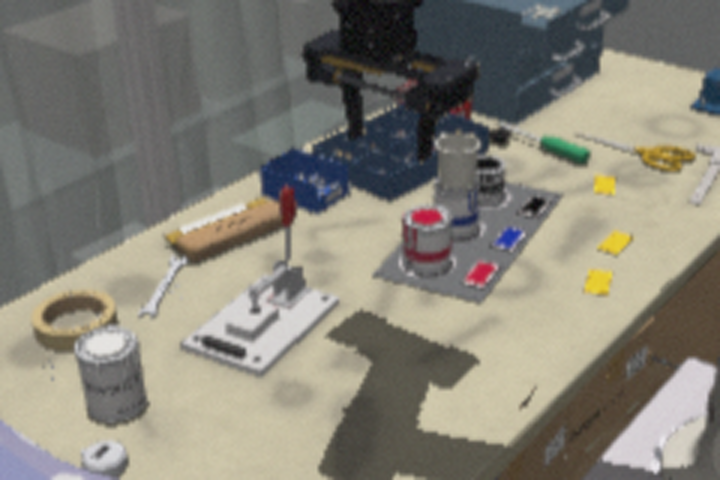

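```bash
python3 -c "
from station import *
print(finish_job()); print(max(map(abs,sense()['joint_velocities'])))"
```

```text
the job is handed in; nothing more can be done
None
the job is handed in; nothing more can be done
```

The rose, cobalt and black tins now stand in the rings behind their own tiles. The mixing cup stands on the lid of the cobalt tin, the middle one. I handed the job in at about 34 s, with the gripper open and clear of everything; no verdict was reported.

Last checks from the top camera:

| Item | Measured position | Limit |
|---|---|---|
| Rose tin | about 1 mm from its ring centre | 12 mm per axis |
| Black tin | about 3 mm or less from its ring centre | 12 mm per axis |
| Cobalt tin | about +4 mm behind and 1 mm to the side of its ring centre | 12 mm per axis |
| Cup | rim about 1 mm from the cobalt tin's axis, rim at 137 mm (138 expected) | 15 mm |
| White tin | less than 1 mm from its starting reading | 20 mm |
| Tally counter | about 4 mm from its starting reading, within recogniser error | 20 mm |

- **Cobalt tin not re-measured:** its position was measured just before the cup went on. Afterwards the cup hid its lid, so the final reading of it was not usable.
- **Cup tilt:** a plane fitted to the noisy rim depth readings gave a slope of about 0.04 (limit 0.1 rad). Both views show the cup upright.

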